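# Gauge the bolt hole of a prosthetic foot and set out the bolt

## Robot

A 6-joint arm with a two-finger parallel gripper is mounted at the origin on the work surface. World frame = base frame: x ahead of the robot, y to its left, z up, the work surface at z = 0. Lengths are in mm, angles in rad, forces in N, time in s.
With the tool pointing down it reaches from about 275 to 750 mm from the base axis. Payload 10.2 kg.
Tool frame: the origin (TCP) lies midway between the tips of the shut fingers; the grasp point (between the pads) lies 19 mm behind it (ctrl.pinch_z is the distance from the TCP to the grasp point, in mm); x points along the fingers, z is the direction in which the jaws open and shut, and the axes are right-handed (so a half turn about x gives the same grasp; the last joint's range is limited). The gripper opens to 85 mm and grips with 20 to 120 N. Pads are 22 mm wide; open, the fingers measure 114 mm over their backs; the gripper's body (76 mm by 85 mm) begins 54 mm behind the grasp point. The pads swing forward as they close: fully open they stand 13 mm farther back than shut.
Start: joints at [1.033, 0.313, 1.498, -0, 1.331, -0.223], TCP at [162.567, 499.203, 231.294] pointing down, gripper open.
Joint ranges: [-2.94, 2.94], [-0.97, 2.17], [0.19, 2.56], [-1.23, 4.37], [0.02, 3.11], [-2.88, 2.88]. Speed limits (rad/s): [2.39, 2.39, 3.01, 3.14, 3.14, 3.14].

## Interface

Orientations are given as a unit quaternion [w, x, y, z].
In Python, from rig import ctrl, capture, workorder, nets gives the robot as it stands. The module is installed in compiled form; this text tells all that it offers.
- The arm moves only by the tool send_rows, never from a script. Its argument "rows" is text: rows parted by semicolons, each of 5 numbers parted by spaces: the opening, from 0 (shut) to 1 (fully open), then the shift along the tool's x, y, z in cm, then the turn about the tool's x in units of 5 degrees (1.0 is 5 degrees). In form: grip x y z yaw; .... A call has 1 to 12 rows; each row is the pose to reach, as a shift and turn from the pose commanded when the call began, along the tool's axes at that moment; what a row does not reach only later rows make up. A row lasts 1/10 s, in which the tool goes at most 50 mm and 8.59 degrees, less where a joint would pass 70% of its speed; a pose out of reach is approached as far as the arm can. A call with a gripper value outside its range is refused whole. The fingers move at their own pace and stop on an object; "grip_force" is the grip in N (left out, the last holds). Time passes only in rows, so rows that repeat a pose let the fingers close. It gives the time, the measured TCP pose, the force and the opening at its end, in the units of the state.
- ctrl.sense(): the state, without advancing time (a new reading comes with each control period).
- capture(name): name is "side" or "top"; returns a dict with "pixels" (420x560x3 uint8, red, green, blue), "intrinsics" (3x3 intrinsics, pixels), "view" (4x4, takes a point from world to camera coordinates). Camera axes: x right, y down, z forward; pixel columns grow to the right and rows downward; lengths in mm; the calibration is good to about 2 mm. A picture is of the moment at which its call begins. There is no depth.
- workorder.finish_job(): hands the job in, once; it reports no verdict.
Trained networks look in a picture, given as the dict that the camera call returned (one of the last four; its "shot" number tells which), for a name from the list of things; names that differ only in an ending like _2 or _b are one class to them, and where a whole thing is asked for, a point or a joint stands for the part that bears it (a point fixed in the world has none). Each returns a list of dicts, best first, with "confidence" (0 to 1); they miss things now and then, are a little off and sometimes report something else, mostly with a low value. They report only what shows in the picture. A call takes as long as a camera call. They do not tell look-alikes from the thing itself.
- nets.boxes_of(picture, target): "location" ([x, y, z] in mm, in world coordinates, good to about 4 mm: the middle of the surface that is visible of it).
- nets.spot_point(picture, target): "location" ([x, y, z] in mm, in world coordinates, good to about 4 mm: a listed point, or the origin of a listed thing).
The state is a dict: "time_s": time; "joints": joint angles; "dq": joint speeds; "tau": joint torques, N m; "eef_pos": TCP position; "ee_rot": TCP orientation; "force": force on the tool from outside, world axes, zero at the start; "wrist_torque": the same for the moment, N m; "grip_width": opening from 0.0 (shut) to 1.0 (fully open).
Only numpy, scipy, OpenCV 4.12 (cv2) and the standard library are available. Lean on these libraries where they do the work, as an engineer would, in place of code of your own. Each camera call takes 0.05 s, during which the arm holds its last target.

## Task

Gauge the bolt hole in the ankle of the clamped prosthetic foot: take the depth gauge from the tool block, enter its rod in the hole with the bridge flat on the ankle face, and push the rod down gently (under 20 N) until you feel it bottom; leave the gauge standing there by itself, rod on the bottom. By the depth you have read, choose the longest of the three bolts whose shank is shorter than the hole is deep, and put it in the parts tray. Leave the other two bolts and the rest of the bench as they are.

Things in the scene. Friction and masses are not known exactly. Their poses are not given: they have to be found in the camera images.
- foot: flesh-coloured prosthetic foot 250 mm long, held immovably on its sole between two screw cheeks (52 mm high) on a plywood board 300 x 134 x 12 mm fixed to the bench. Origin on the bench straight below the bolt hole; x to the toes, z up. Its flat level ankle face, about 72 x 56 mm, is 100 mm above the bench and is its highest part
- bolt_hole (a point): mouth centre of the bolt hole, level with the ankle face: the foot's only hole, blind and upright, 12 mm across, in the middle of the ankle face inside a flush aluminium ring 26 mm across. Its depth differs from foot to foot, from 25 to 49 mm, and is not known: the flat, hard bottom must be felt
- depth_gauge: steel depth gauge, 0.21 kg: a flat bridge 26 x 80 x 14 mm, a collar on it 20 mm across and 18 mm high, and an upright rod that slides through both. Origin: middle of the bridge's underside, z up, y along the bridge. It starts upright in a fixed wooden tool block (70 x 200 x 45 mm high), bridge on its top, rod end in a 14 mm hole. T-handled drivers beside it in the block reach 97 mm above the bench
- rod_grip (a point): centre (half-way up) of the round knurled grip on top of the gauge's rod: 16 mm in diameter, 32 mm tall, z up. It lies 104 mm above the bridge's underside when rod is 0, and comes down with the rod
- rod_tip (a point): lower end of the gauge's rod, 114 mm straight below rod_grip; the rod is 8 mm in diameter with a rounded end. At rod = 0 it stands 10 mm below the bridge's underside
- rod (a joint): how far the rod is pushed down through the bridge, in m, 0 to 0.048; starts between 0 and 0.005. The tip stands 0.010 + this below the bridge's underside. A brake holds the rod wherever it is left: sliding it takes about 4 N, more than the gauge's weight, so the gauge can be carried by the grip
- tray: flat square aluminium parts tray, 100 x 100 mm with a lip 9 mm high, fixed to the bench; inner floor 3 mm above the bench. Origin on the bench under its centre
- short_bolt_mid (a point): centre (half-way up) of the short bolt, loose, standing on its head: round head 18 mm across and 10 mm high at the bottom, and above it an upright threaded shank 10 mm in diameter and 22 mm long (32 mm in all); z up along the shank
- medium_bolt_mid (a point): centre (half-way up) of the medium bolt, loose, standing on its head: round head 18 mm across and 10 mm high at the bottom, and above it an upright threaded shank 10 mm in diameter and 32 mm long (42 mm in all); z up along the shank
- long_bolt_mid (a point): centre (half-way up) of the long bolt, loose, standing on its head: round head 18 mm across and 10 mm high at the bottom, and above it an upright threaded shank 10 mm in diameter and 42 mm long (52 mm in all); z up along the shank
- knee_unit: bystander, loose: blue-black prosthetic knee unit standing upright, 52 x 46 x 117 mm; origin under its centre
- tape_roll: bystander, loose: roll of pale tape lying flat, 96 mm across, 45 mm high; origin under its centre
- end_cap: bystander, loose: small black plastic tube plug, 44 mm across, 26 mm high; origin under its centre
- pylon: bystander, loose: aluminium shank tube 30 mm in diameter and 230 mm long, lying, with a dark 40 mm clamp block near one end; origin under its middle, x along it
- ratchet: bystander, loose: steel ratchet handle lying, about 195 mm long, 22 mm high; origin under its middle, x along it
- adapter: bystander, loose: square aluminium pyramid adapter, 52 x 52 mm, 30 mm high; origin under its centre
- driver: bystander, loose: screwdriver lying on the bench; origin under it, x along it
Things that resemble listed ones, but are neither listed nor needed, are in the scene too. Leave any purple look-alike of the tray alone. Leave any pink look-alike of the depth_gauge alone.

How it is judged:
By the outcome, as a careful person would: the job done as asked, in the order asked, and still so for the second after the job is handed in, with the robot touching nothing.
It also fails if it takes over 67 s, if anything falls off the work surface, if the arm or the gripper's body presses on something with over 40 N, if the wrist force passes 120 N, or if a joint passes its speed limit or range.

## Working session

There is one attempt and no reset: what is moved stays moved. The work goes in short steps, Python scripts to look and compute and a tool call to move; the robot and the scene stay as the last step left them, time stands still between calls to the robot, and variables do not carry over. Pictures are saved under pics/ and viewed, and the job is handed in when it is done.

Besides the shell and the picture viewer there is one more tool, called after "Emit:" by a JSON object that holds its "op" and its "data", one argument or row to a line. send_rows: Moves the arm, as the interface text tells. Its arguments: {"type":"object","properties":{"rows":{"type":"string"},"grip_force":{"type":"number"}},"required":["rows"]}

```bash
mkdir -p pics; cat > h.py <<'E'
import numpy as np, cv2
from rig import ctrl, capture, workorder, nets
def save(p,n,crop=None,scale=1):
    im=p["pixels"][:,:,::-1]
    if crop: x0,y0,x1,y1=crop; im=im[y0:y1,x0:x1]
    im=cv2.resize(im,None,fx=scale,fy=scale,interpolation=cv2.INTER_CUBIC); cv2.imwrite("pics/"+n,im)
def proj(p,X):
    X=np.atleast_2d(X); V=np.array(p["view"]);K=np.array(p["intrinsics"])
    c=(V[:3,:3]@X.T).T+V[:3,3]; u=(K@c.T).T; return u[:,:2]/u[:,2:]
def ray(p,uv):
    V=np.array(p["view"]);K=np.array(p["intrinsics"]);R=V[:3,:3]
    o=-R.T@V[:3,3]; d=R.T@np.linalg.solve(K,[uv[0],uv[1],1.]); return o,d
def atz(p,uv,z):
    o,d=ray(p,uv); return o+d*(z-o[2])/d[2]
E
python3 - <<'E'
from h import *
np.set_printoptions(precision=3,suppress=True)
s=ctrl.sense();print(s, ctrl.pinch_z)
t=capture("top");d=capture("side")
save(t,"t0.png",scale=1.4);save(d,"s0.png",scale=1.4)
for n in ["bolt_hole","depth_gauge","rod_grip","rod_tip","foot","tray","short_bolt_mid","medium_bolt_mid","long_bolt_mid","knee_unit","pylon","tape_roll","end_cap","ratchet","adapter","driver"]:
  for c,p in(("t",t),("s",d)):
    for r in nets.spot_point(p,n)[:4]:
      print(n,c,np.round(r["location"],1),round(r["confidence"],2),proj(p,r["location"])[0].round(0), {k:v for k,v in r.items() if k not in("location","confidence")})
E
```

```text
{'time_s': 0.0, 'joints': array([ 1.033,  0.313,  1.498,  0.   ,  1.331, -0.223]), 'dq': array([-0.   , -0.   ,  0.   , -0.001,  0.   , -0.001]), 'tau': array([ -0.001, -41.227, -25.974,  -0.   ,   0.004,   0.   ]), 'eef_pos': array([162.412, 498.979, 230.72 ]), 'ee_rot': array([ 0.572, -0.416,  0.573,  0.415]), 'force': array([-0.504, -0.119, -0.675]), 'wrist_torque': array([-0.007, -0.021,  0.025]), 'grip_width': 1.0009076879108545} 18.700000000000003
bolt_hole t [ 541.3 -522.7    0.5] 0.37 [449. 209.] {}
bolt_hole s [593.9 248.2  95.3] 0.91 [267. 158.] {}
depth_gauge t [ 734.5 -302.2   10.6] 0.73 [378. 149.] {}
depth_gauge t [ 602.  -258.2   45. ] 0.49 [367. 188.] {}
depth_gauge s [ 602.2 -258.2   46.3] 0.78 [350. 260.] {}
depth_gauge s [ 732.7 -307.2    5.2] 0.78 [392. 264.] {}
depth_gauge s [682.7   1.7  -3. ] 0.45 [323. 211.] {}
rod_grip t [ 729.  -307.5  115.3] 0.48 [386. 141.] {}
rod_grip t [ 597.7 -253.3  145.1] 0.46 [372. 182.] {}
rod_grip s [684.1  -1.6   0.2] 0.66 [324. 210.] {}
rod_grip s [ 599.1 -257.1  148.9] 0.61 [354. 237.] {}
rod_grip s [ 732.  -308.9  111. ] 0.53 [
[... 1080 characters left out ...]
3.4 248.8  97.2] 0.26 [267. 157.] {}
pylon s [575.5  12.7  17.7] 0.17 [295. 214.] {}
tape_roll t [ 321.9 -265.4   -0.2] 0.75 [370. 279.] {}
tape_roll s [ 327.  -265.6    1.5] 0.87 [269. 309.] {}
end_cap t [387.   59.9  -1.6] 0.57 [265. 259.] {}
end_cap s [387.7  57.3  -1.6] 0.41 [239. 229.] {}
ratchet t [ 361.4 -456.4    0.8] 0.6 [431. 266.] {}
ratchet s [ 365.  -457.1    1.4] 0.57 [318. 360.] {}
ratchet s [ 603.2 -255.3   46.2] 0.17 [350. 260.] {}
adapter t [343.8 176.3   0.6] 0.75 [227. 273.] {}
adapter t [450.7   7.8  25.1] 0.48 [281. 237.] {}
adapter s [339.3 175.7   3.6] 0.57 [212. 211.] {}
driver t [327.7 351.9  -2.1] 0.58 [170. 279.] {}
driver s [328.7 349.5  -0.9] 0.45 [191. 184.] {}
```

View pics/t0.png

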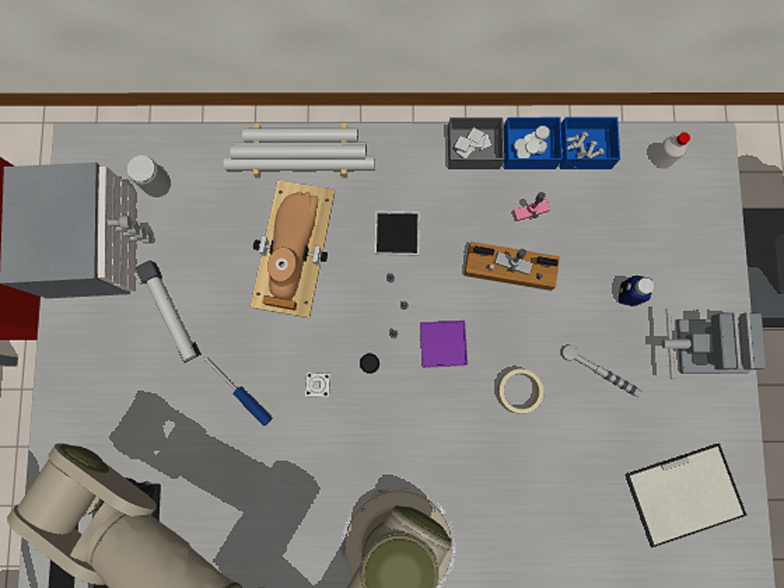

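View pics/s0.png

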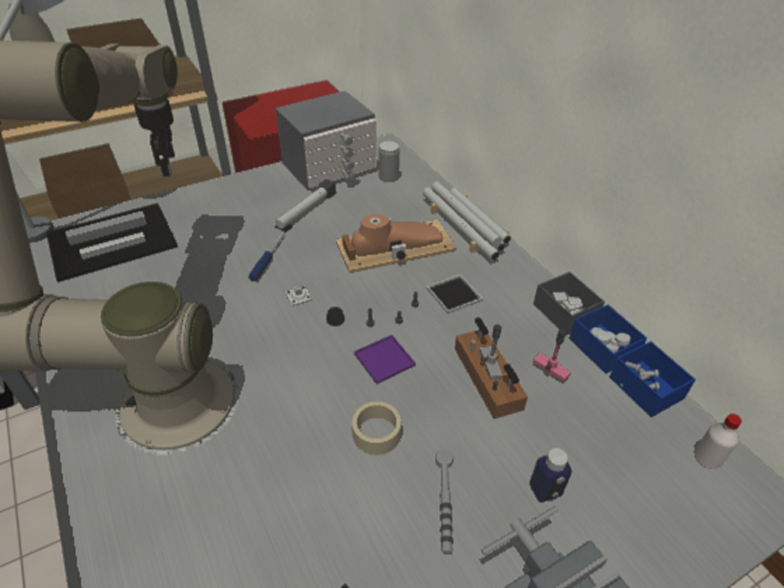

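The gauge candidates in the 784x588 top view are the steel one in the wooden block at (515,262) and a pink one at (531,209). The tray candidates are the aluminium-lipped dark one at (397,233) and a purple one at (444,343). The bolts stand at (390,278), (404,305) and (393,333). I choose the steel gauge and the aluminium tray, and check both in close crops.

```bash
python3 - <<'E'
from h import *
t=capture("top");d=capture("side")
np.savez("cal.npz",tv=t["view"],tk=t["intrinsics"],sv=d["view"],sk=d["intrinsics"])
a=cv2.resize(t["pixels"][155:215,320:410],None,fx=8,fy=8,interpolation=cv2.INTER_CUBIC)
cv2.imwrite("pics/tg.png",a[:,:,::-1])
a=cv2.resize(d["pixels"][215:305,315:415],None,fx=6.6,fy=6.6,interpolation=cv2.INTER_CUBIC)
cv2.imwrite("pics/sg.png",a[:,:,::-1])
a=cv2.resize(t["pixels"][125:230,170:250],None,fx=5.5,fy=5.5,interpolation=cv2.INTER_CUBIC)
cv2.imwrite("pics/tf.png",a[:,:,::-1])
a=cv2.resize(d["pixels"][140:240,230:350],None,fx=6,fy=6,interpolation=cv2.INTER_CUBIC)
cv2.imwrite("pics/sf.png",a[:,:,::-1])
for n,p in(("t",t),("s",d)):
  o,_=ray(p,(280,210)); print(n,o.round(0))
E
```

```text
t [ 279.    9. 1559.]
s [  15. -856. 1008.]
```

View pics/tg.png

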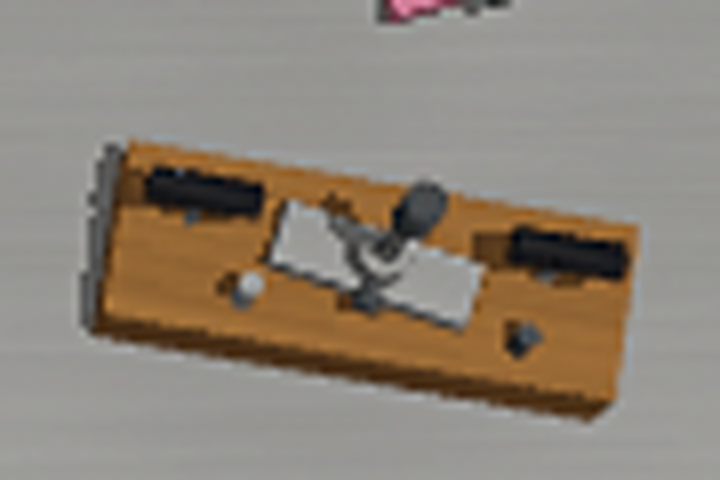

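View pics/sg.png

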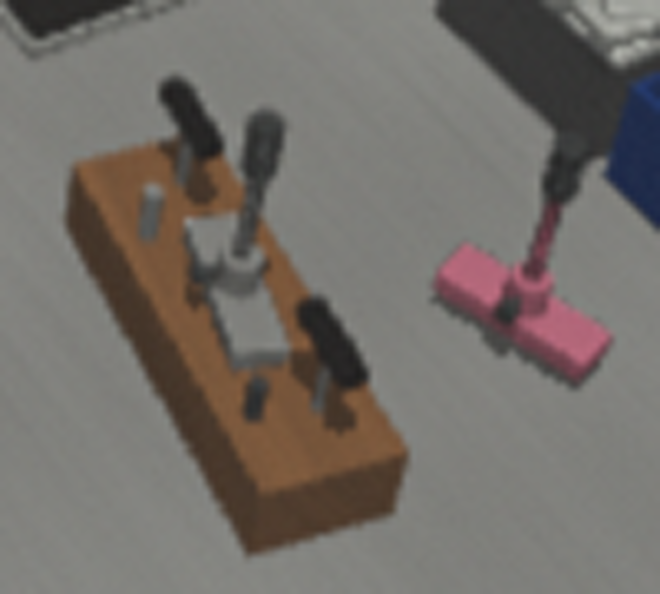

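View pics/tf.png

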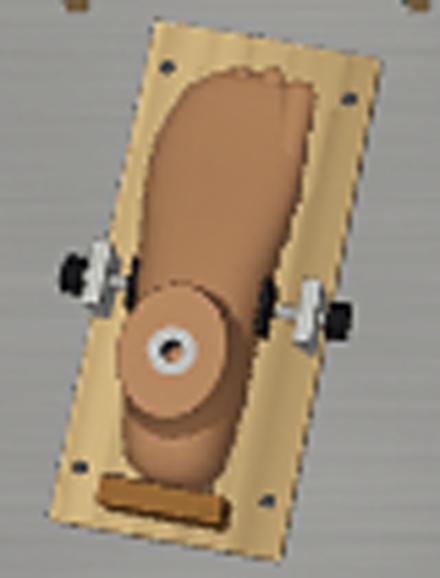

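View pics/sf.png

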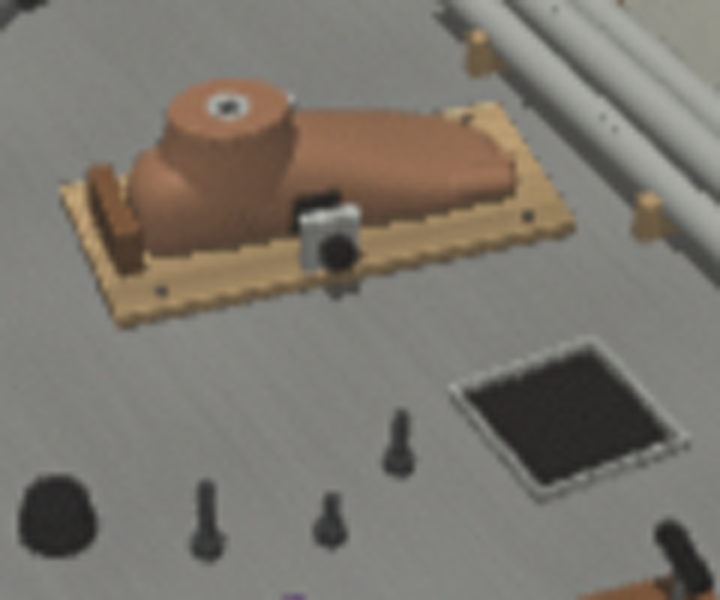

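```bash
cat >> h.py <<'E'
def tri(p1,uv1,p2,uv2):
    A=[];b=[]
    for p,uv in((p1,uv1),(p2,uv2)):
        o,d=ray(p,uv);d=d/np.linalg.norm(d);P=np.eye(3)-np.outer(d,d);A.append(P);b.append(P@o)
    A=np.vstack(A);b=np.hstack(b);x=np.linalg.lstsq(A,b,rcond=None)[0]
    return x,np.linalg.norm(A@x-b)
def R_():
    from scipy.spatial.transform import Rotation as Ro
    q=ctrl.sense()["ee_rot"]; return Ro.from_quat([q[1],q[2],q[3],q[0]]).as_matrix()
def go(X):
    s=ctrl.sense(); return R_().T@(np.array(X)-s["eef_pos"])/10
E
python3 - <<'E'
from h import *
np.set_printoptions(precision=3,suppress=True)
t=capture("top");d=capture("side")
f=lambda x,y,s,ox,oy:((x+.5)/s-.5+ox,(y+.5)/s-.5+oy)
T=f(172,350,5.5,170,125);S=f(229,106,6,230,140)
print("hole",tri(t,T,d,S),atz(t,T,100),atz(d,S,100))
T=f(424,200,8,320,155)
S=f(265,122,6.6,315,215)
print("grip top",tri(t,T,d,S),atz(t,T,163),atz(d,S,163))
S=f(262,145,6.6,315,215);print("grip mid side",atz(d,S,147))
# bridge top centre
T=f(378.5,263,8,320,155);S=f(237,290,6.6,315,215)
print("bridge top",atz(t,T,59),atz(d,S,59))
for n,(x,y) in dict(long=(207,548),short=(330,532),med=(398,463)).items():
  print(n,atz(d,f(x,y,6,230,140),5))
for n,(x,y) in dict(long=(207,488),short=(330,497),med=(398,413)).items():
  print(n,"top px",f(x,y,6,230,140))
print(R_(), go([600,-257,240]))
E
```

```text
hole (array([592.492, 245.414,  99.336]), np.float64(2.8633562992431556)) [590.432 246.013 100.   ] [594.104 244.192 100.   ]
grip top (array([ 601.901, -254.369,  159.523]), np.float64(1.7113466010680247)) [ 599.99 -253.12  163.  ] [ 600.759 -257.126  163.   ]
grip mid side [ 602.63  -256.086  147.   ]
bridge top [ 599.329 -254.356   59.   ] [ 599.942 -260.91    59.   ]
long [452.922   5.024   5.   ]
short [518.261 -16.388   5.   ]
med [579.294  12.768   5.   ]
long top px (264.0833333333333, 220.91666666666669)
short top px (284.5833333333333, 222.41666666666669)
med top px (295.9166666666667, 208.41666666666669)
[[ 0.    -0.951  0.31 ]
 [ 0.     0.31   0.951]
 [-1.    -0.     0.   ]] [ -0.87  -65.007 -58.362]
```

Emit:
{"op": "send_rows", "data": {
  "rows": "1 0 -65 -58.4 0;1 0 -65 -58.4 0;1 0 -65 -58.4 0;1 0 -65 -58.4 0;1 0 -65 -58.4 0;1 0 -65 -58.4 0;1 0 -65 -58.4 0;1 0 -65 -58.4 0;1 0 -65 -58.4 0;1 0 -65 -58.4 0;1 0 -65 -58.4 0;1 0 -65 -58.4 0",
  "grip_force": 60
}}

```text
time_s: 3.1
eef_pos: [463.5, -22.4, 231.5]
ee_rot: [0.572, -0.415, 0.572, 0.415]
force: [1.2, 0.1, 0.0]
grip_width: 0.999
```

```bash
python3 - <<'E'
from h import *
print(go([600.5,-256,230]).round(2),ctrl.sense()["time_s"],R_().round(3).tolist())
E
```

```text
[  0.16 -20.27 -17.96] 3.1 [[0.001, -0.951, 0.31], [-0.0, 0.31, 0.951], [-1.0, -0.001, 0.0]]
```

Emit:
{"op": "send_rows", "data": {
  "rows": "1 0 -20.3 -18 0;1 0 -20.3 -18 0;1 0 -20.3 -18 0;1 0 -20.3 -18 0;1 0 -20.3 -18 0;1 0 -20.3 -18 0;1 0 -20.3 -18 0;1 0 -20.3 -18 0;1 0 -20.3 -18 0"
}}

```text
time_s: 4.0
eef_pos: [599.9, -253.2, 231.7]
ee_rot: [0.572, -0.416, 0.572, 0.416]
force: [-0.1, -0.1, -0.7]
grip_width: 1.001
```

```bash
python3 - <<'E'
from h import *
print(go([600.5,-256,230]).round(2),ctrl.sense()["time_s"])
t=capture("top");d=capture("side")
save(d,"s1.png",(310,150,430,290),4.2);save(t,"t1.png",(320,130,420,220),6)
p=ctrl.sense()["eef_pos"]
print(p,proj(t,p),proj(d,p))
E
```

```text
[ 0.17 -0.14 -0.24] 4.0
[ 599.98828258 -253.27701201  231.89520171] [[377.16468532 173.8498881 ]] [[357.11940259 214.35422925]]
```

View pics/s1.png

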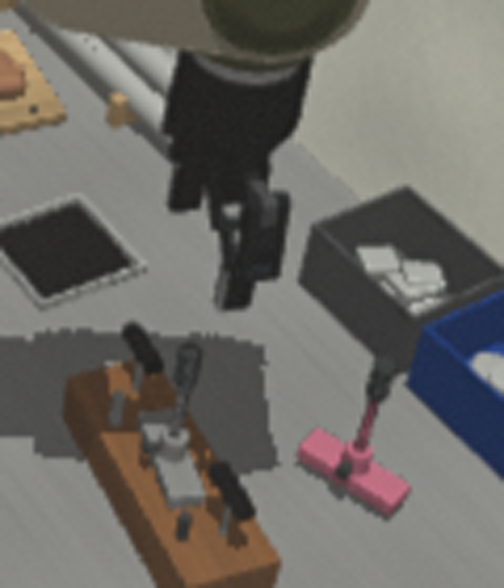

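View pics/t1.png

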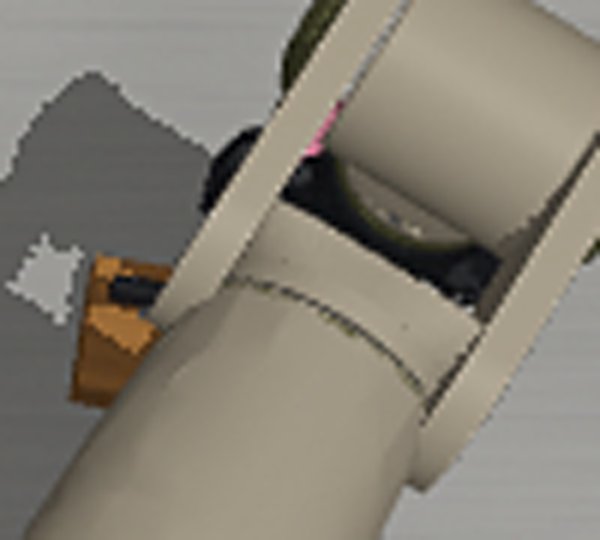

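Emit:
{"op": "send_rows", "data": {
  "rows": "1 2 -0.1 -0.2 0;1 6 -0.1 -0.2 0;1 10.3 -0.1 -0.2 0;1 10.3 -0.1 -0.2 0;1 10.3 -0.1 -0.2 0"
}}

```text
time_s: 4.6
eef_pos: [600.7, -256.3, 129.8]
ee_rot: [0.572, -0.416, 0.572, 0.415]
force: [-0.4, -0.1, 0.7]
grip_width: 1.002
```

```bash
python3 - <<'E'
from h import *
d=capture("side")
save(d,"s2.png",(310,190,400,290),6)
p=ctrl.sense();print(p["eef_pos"],p["force"])
E
```

```text
[ 601.32181349 -256.74998238  131.11487572] [-0.19230156 -0.45919665  0.48821184]
```

View pics/s2.png

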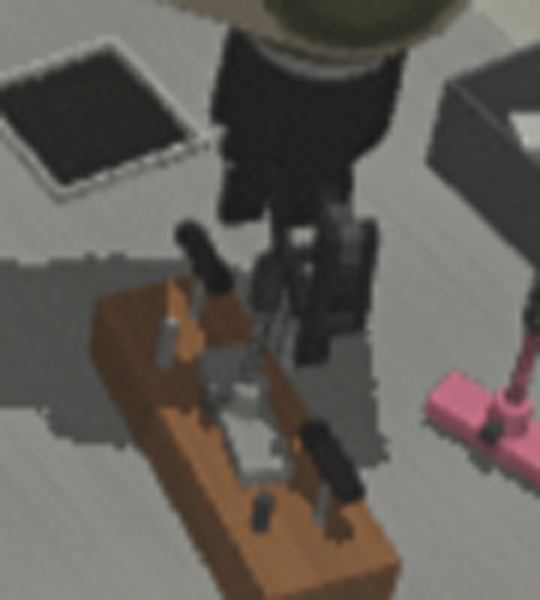

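Emit:
{"op": "send_rows", "data": {
  "rows": "0.5 0 0 0 0;0.3 0 0 0 0;0 0 0 0 0;0 0 0 0 0;0 0 0 0 0;0 0 0 0 0;0 0 0 0 0;0 0 0 0 0"
}}

```text
time_s: 5.45
eef_pos: [600.5, -256.5, 128.5]
ee_rot: [0.572, -0.416, 0.572, 0.415]
force: [0.1, 0.6, 1.8]
grip_width: 0.168
```

```bash
python3 - <<'E'
from h import *
d=capture("side")
save(d,"s3.png",(310,190,400,290),6)
p=ctrl.sense();print(p["eef_pos"],p["force"],p["grip_width"],p["wrist_torque"])
E
```

```text
[ 600.49230551 -256.50582608  128.46961697] [-0.15151125  1.18594824  2.46526124] 0.1686965340062177 [ 0.05856647  0.01729392 -0.04611755]
```

View pics/s3.png

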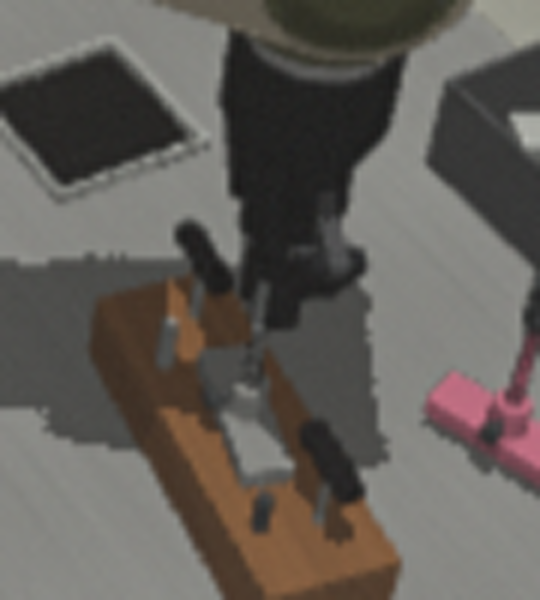

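Emit:
{"op": "send_rows", "data": {
  "rows": "0 -0.5 0 0 0;0 -1.5 0 0 0;0 -3 0 0 0;0 -5 0 0 0;0 -7.5 0 0 0;0 -10 0 0 0;0 -10 0 0 0;0 -10 0 0 0"
}}

```text
time_s: 6.3
eef_pos: [600.2, -256.4, 227.8]
ee_rot: [0.572, -0.415, 0.572, 0.416]
force: [-0.1, 0.2, -3.1]
grip_width: 0.175
```

```bash
python3 - <<'E'
from h import *
np.set_printoptions(precision=3,suppress=True)
d=capture("side")
save(d,"s4.png",(310,160,400,260),6)
p=ctrl.sense();print(p["eef_pos"],p["force"],p["grip_width"],p["wrist_torque"])
print(go([592.3,245.3,p["eef_pos"][2]]))
E
```

```text
[ 599.967 -256.286  226.777] [ 0.404  0.072 -3.749] 0.16739826203172015 [-0.051  0.024  0.014]
[ 0.064 16.264 47.455]
```

View pics/s4.png

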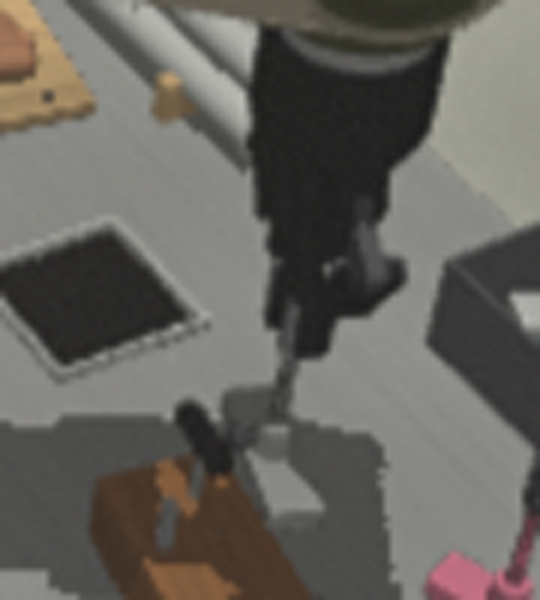

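Emit:
{"op": "send_rows", "data": {
  "rows": "0 -0.3 0.5 1.5 0;0 -0.5 1.5 4.5 0;0 -0.5 3 8.8 0;0 -0.5 4.5 13.2 0;0 -0.5 6 17.6 0;0 -0.5 7.5 22 0;0 -0.5 9 26.4 0;0 -0.5 10.5 30.7 0;0 -0.5 12 35 0;0 -0.5 13.4 39.1 0;0 -0.5 14.6 42.6 0;0 -0.5 15.5 45.2 0"
}}

```text
time_s: 7.55
eef_pos: [591.5, 224.5, 232.3]
ee_rot: [0.571, -0.416, 0.572, 0.417]
force: [0.2, 0.3, -3.0]
grip_width: 0.169
```

Emit:
{"op": "send_rows", "data": {
  "rows": "0 0 0.5 1.5 0;0 0 0.7 2.2 0;0 0 0.7 2.2 0;0 0 0.7 2.2 0;0 0 0.7 2.2 0"
}}

```text
time_s: 8.05
eef_pos: [593.4, 243.2, 233.4]
ee_rot: [0.572, -0.415, 0.573, 0.415]
force: [-0.8, 0.0, -2.1]
grip_width: 0.165
```

```bash
python3 - <<'E'
from h import *
np.set_printoptions(precision=3,suppress=True)
d=capture("side");t=capture("top")
save(d,"s5.png",(220,90,320,190),6);save(t,"t5.png",(150,110,270,210),6)
p=ctrl.sense();print(p["eef_pos"],p["force"],p["grip_width"],p["wrist_torque"])
print(go([592.3,245.3,p["eef_pos"][2]]))
E
```

```text
[593.357 243.482 233.383] [-0.986  0.365 -1.928] 0.16677800555132652 [-0.031  0.064  0.021]
[-0.     0.157  0.14 ]
```

View pics/s5.png

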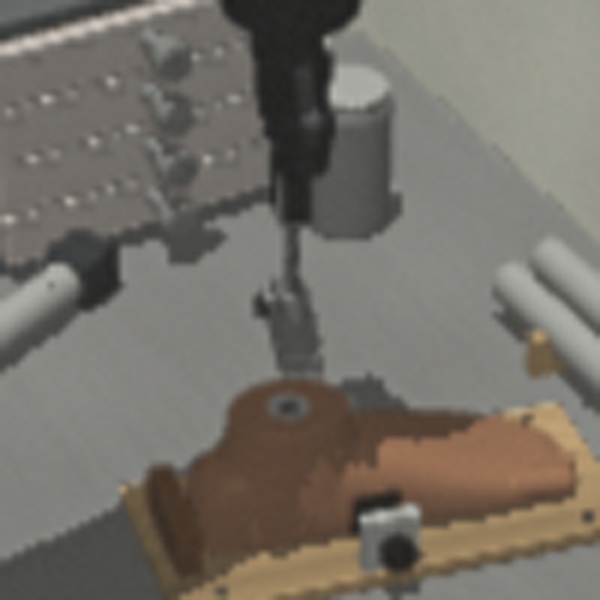

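View pics/t5.png

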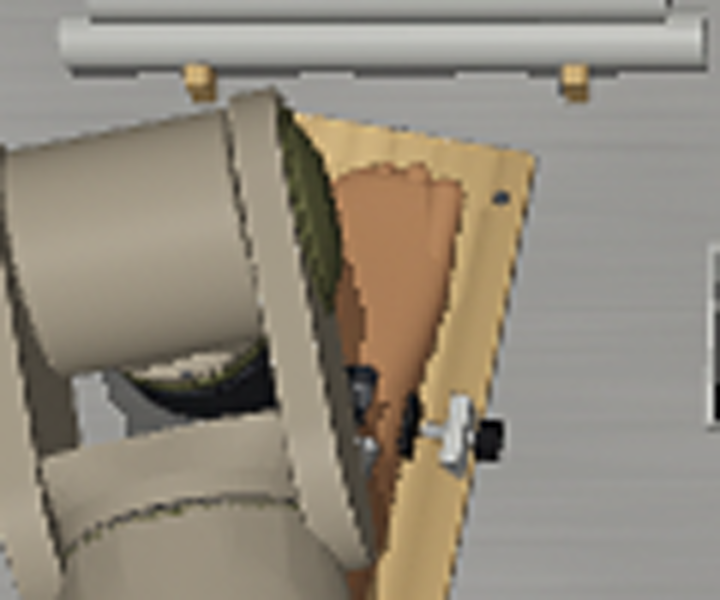

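```bash
python3 - <<'E'
from h import *
np.set_printoptions(precision=2,suppress=True)
d=capture("side");t=capture("top")
p=ctrl.sense()["eef_pos"];dz=p[2]-128.5
for n,z in (("gripbot",131+dz),("collar top",77+dz),("bridge top",59+dz),("under",45+dz),("tip",33+dz)):
  print(n,(proj(d,[p[0],p[1],z])-[220,90]+.5)*8-.5)
print("hole",(proj(d,[592.3,245.3,100])-[220,90]+.5)*8-.5)
save(d,"s6.png",(220,110,300,180),8)
for n in["bolt_hole","rod_tip","rod_grip","depth_gauge"]:
  for r in nets.spot_point(d,n)[:3]: print(n,r["location"],r["confidence"],(proj(d,r["location"])-[220,110]+.5)*8-.5)
E
```

```text
gripbot [[382.53 282.04]]
collar top [[383.25 389.45]]
bridge top [[383.48 424.07]]
under [[383.66 450.61]]
tip [[383.81 473.08]]
hole [[380.82 541.33]]
bolt_hole [390.2, 59.9, 1.1] 0.23 [[160.9  945.29]]
rod_grip [577.6, 9.1, 22.1] 0.61 [[613.46 835.07]]
rod_grip [592.1, 243.1, 253.8] 0.52 [[380.6   86.65]]
rod_grip [731.4, -307.2, 111.8] 0.43 [[1437.43 1049.59]]
depth_gauge [732.9, -306.5, 7.9] 0.62 [[1383.07 1231.4 ]]
depth_gauge [594.5, 243.9, 153.7] 0.51 [[385.97 282.56]]
```

View pics/s6.png

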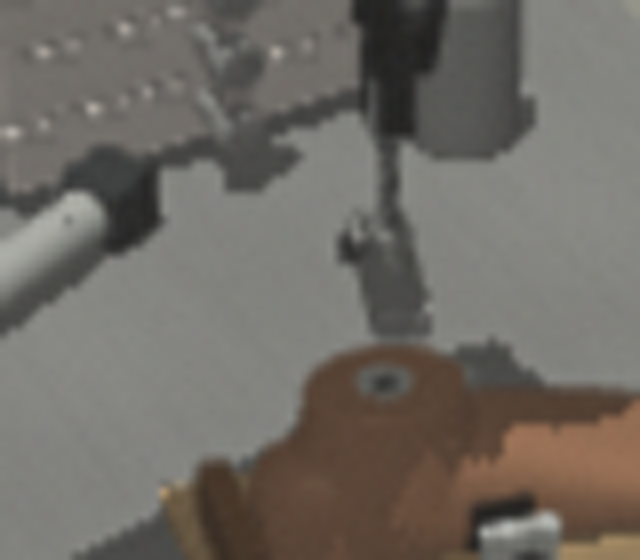

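```bash
python3 - <<'E'
from h import *
d=capture("side")
a=d["pixels"][120:175,245:290,::-1]
a=cv2.resize(a,None,fx=13,fy=10.9*13/10.9,interpolation=cv2.INTER_NEAREST)
a=np.clip((a.astype(float)-30)*1.9,0,255).astype(np.uint8)[:600]
cv2.imwrite("pics/s7.png",a)
E
```

```text
(no output)
```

View pics/s7.png

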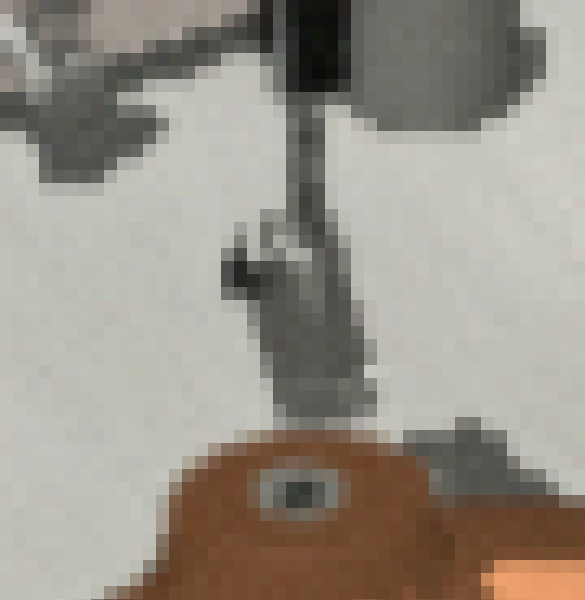

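Emit:
{"op": "send_rows", "data": {
  "rows": "0 0 0.1 0.1 0;0 1 0.1 0.1 0;0 2 0.1 0.1 0;0 3 0.1 0.1 0;0 3 0.1 0.1 0;0 3 0.1 0.1 0"
}}

```text
time_s: 9.1
eef_pos: [592.5, 245.6, 203.0]
ee_rot: [0.572, -0.415, 0.572, 0.416]
force: [-0.4, 1.0, -2.5]
grip_width: 0.166
```

```bash
cat > look.py <<'E'
from h import *
import sys
np.set_printoptions(precision=2,suppress=True)
p=ctrl.sense();print(p["time_s"],p["eef_pos"],p["force"],p["grip_width"],p["wrist_torque"])
if len(sys.argv)>1:
    d=capture("side")
    a=d["pixels"][110:170,240:300,::-1]
    a=cv2.resize(a,None,fx=10,fy=10,interpolation=cv2.INTER_NEAREST)
    a=np.clip((a.astype(float)-30)*1.9,0,255).astype(np.uint8)
    cv2.imwrite("pics/"+sys.argv[1],a)
E
python3 look.py s8.png
```

```text
9.1 [592.48 245.6  203.02] [-0.37  1.   -2.54] 0.1663272686095048 [ 0.02 -0.02 -0.01]
```

View pics/s8.png

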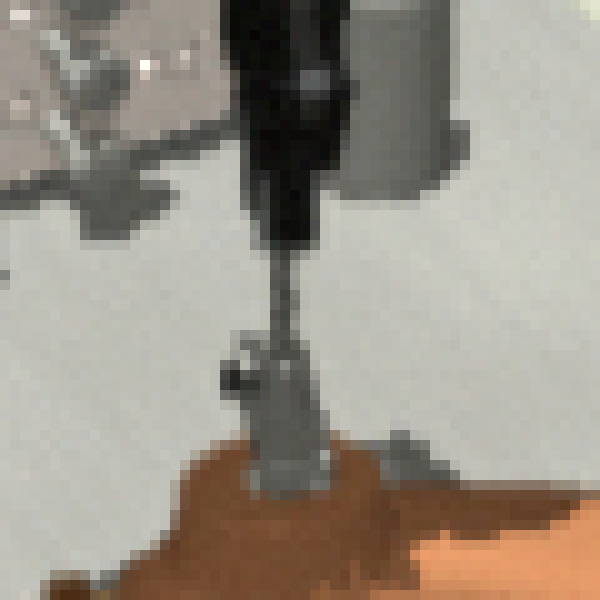

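Emit:
{"op": "send_rows", "data": {
  "rows": "0 0.1 0 0 0;0 0.2 0 0 0;0 0.3 0 0 0;0 0.4 0 0 0;0 0.5 0 0 0;0 0.6 0 0 0;0 0.7 0 0 0;0 0.7 0 0 0"
}}

```text
time_s: 9.95
eef_pos: [592.4, 245.6, 196.1]
ee_rot: [0.572, -0.415, 0.572, 0.416]
force: [0.6, -1.3, -2.0]
grip_width: 0.173
```

Emit:
{"op": "send_rows", "data": {
  "rows": "0 0.1 0 0 0;0 0.2 0 0 0;0 0.3 0 0 0;0 0.4 0 0 0;0 0.4 0 0 0"
}}

```text
time_s: 10.45
eef_pos: [592.4, 245.6, 192.1]
ee_rot: [0.572, -0.415, 0.572, 0.415]
force: [0.2, 0.0, -1.8]
grip_width: 0.169
```

Emit:
{"op": "send_rows", "data": {
  "rows": "0 0.1 0 0 0;0 0.2 0 0 0;0 0.3 0 0 0;0 0.4 0 0 0;0 0.4 0 0 0"
}}

```text
time_s: 10.95
eef_pos: [592.4, 245.6, 188.1]
ee_rot: [0.572, -0.415, 0.572, 0.415]
force: [-0.1, 0.5, -2.7]
grip_width: 0.17
```

Emit:
{"op": "send_rows", "data": {
  "rows": "0 0.1 0 0 0;0 0.2 0 0 0;0 0.3 0 0 0;0 0.3 0 0 0"
}}

```text
time_s: 11.35
eef_pos: [592.4, 245.6, 185.1]
ee_rot: [0.572, -0.415, 0.572, 0.415]
force: [0.3, -0.4, -1.4]
grip_width: 0.169
```

Emit:
{"op": "send_rows", "data": {
  "rows": "0 0.1 0 0 0;0 0.2 0 0 0;0 0.2 0 0 0"
}}

```text
time_s: 11.65
eef_pos: [592.6, 245.7, 183.4]
ee_rot: [0.572, -0.415, 0.572, 0.415]
force: [-0.6, 0.5, -2.0]
grip_width: 0.166
```

Emit:
{"op": "send_rows", "data": {
  "rows": "0 0.1 0 0 0;0 0.2 0 0 0;0 0.2 0 0 0"
}}

```text
time_s: 11.95
eef_pos: [592.7, 245.7, 181.7]
ee_rot: [0.573, -0.416, 0.572, 0.415]
force: [0.6, 1.3, 2.9]
grip_width: 0.17
```

```bash
python3 look.py s9.png
```

```text
11.95 [592.68 245.74 181.72] [0.56 1.27 2.93] 0.1697441112654558 [0.03 0.07 0.02]
```

View pics/s9.png

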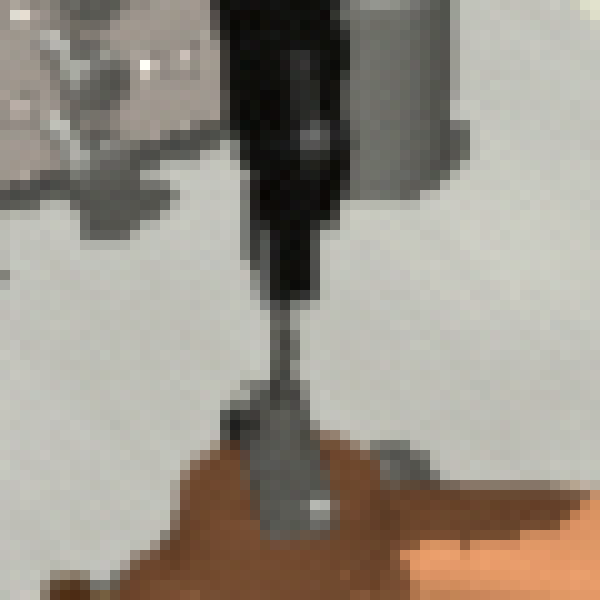

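Emit:
{"op": "send_rows", "data": {
  "rows": "0 0.1 0 0 0;0 0.2 0 0 0;0 0.3 0 0 0;0 0.3 0 0 0",
  "grip_force": 25
}}

```text
time_s: 12.4
eef_pos: [592.5, 245.7, 178.1]
ee_rot: [0.572, -0.415, 0.572, 0.416]
force: [0.5, 1.7, 2.6]
grip_width: 0.17
```

Emit:
{"op": "send_rows", "data": {
  "rows": "0 0.1 0 0 0;0 0.2 0 0 0;0 0.3 0 0 0;0 0.4 0 0 0"
}}

```text
time_s: 12.8
eef_pos: [592.5, 245.7, 174.2]
ee_rot: [0.572, -0.415, 0.572, 0.415]
force: [0.8, 2.9, 3.6]
grip_width: 0.169
```

Emit:
{"op": "send_rows", "data": {
  "rows": "0 0.1 0 0 0;0 0.1 0 0 0"
}}

```text
time_s: 13.0
eef_pos: [592.5, 245.7, 173.1]
ee_rot: [0.572, -0.415, 0.572, 0.416]
force: [0.7, 2.0, 1.4]
grip_width: 0.169
```

Emit:
{"op": "send_rows", "data": {
  "rows": "0 0.1 0 0 0;0 0.1 0 0 0"
}}

```text
time_s: 13.2
eef_pos: [592.5, 245.7, 172.2]
ee_rot: [0.572, -0.415, 0.572, 0.415]
force: [1.5, 1.9, 2.0]
grip_width: 0.171
```

Emit:
{"op": "send_rows", "data": {
  "rows": "0 0.1 0 0 0;0 0.1 0 0 0"
}}

```text
time_s: 13.4
eef_pos: [592.5, 245.6, 171.2]
ee_rot: [0.572, -0.415, 0.572, 0.415]
force: [0.8, 1.4, 2.6]
grip_width: 0.169
```

Emit:
{"op": "send_rows", "data": {
  "rows": "0 0.1 0 0 0;0 0.1 0 0 0"
}}

```text
time_s: 13.6
eef_pos: [592.5, 245.7, 170.2]
ee_rot: [0.572, -0.415, 0.572, 0.415]
force: [0.9, 3.6, 2.0]
grip_width: 0.167
```

Emit:
{"op": "send_rows", "data": {
  "rows": "0 0.1 0 0 0;0 0.1 0 0 0"
}}

```text
time_s: 13.8
eef_pos: [592.5, 245.7, 169.1]
ee_rot: [0.572, -0.415, 0.572, 0.415]
force: [1.0, 2.1, 2.8]
grip_width: 0.168
```

Emit:
{"op": "send_rows", "data": {
  "rows": "0 0.1 0 0 0;0 0.1 0 0 0"
}}

```text
time_s: 14.0
eef_pos: [592.5, 245.6, 168.2]
ee_rot: [0.572, -0.415, 0.572, 0.415]
force: [1.8, 3.4, 2.8]
grip_width: 0.165
```

Emit:
{"op": "send_rows", "data": {
  "rows": "0 0.1 0 0 0;0 0.1 0 0 0"
}}

```text
time_s: 14.2
eef_pos: [592.6, 245.6, 167.8]
ee_rot: [0.572, -0.416, 0.572, 0.415]
force: [0.3, 1.8, 6.3]
grip_width: 0.169
```

Emit:
{"op": "send_rows", "data": {
  "rows": "0 0.05 0 0 0;0 0.05 0 0 0"
}}

```text
time_s: 14.4
eef_pos: [592.7, 245.6, 167.8]
ee_rot: [0.573, -0.416, 0.572, 0.415]
force: [0.1, 1.5, 8.8]
grip_width: 0.169
```

Emit:
{"op": "send_rows", "data": {
  "rows": "0 0.05 0 0 0;0 0.05 0 0 0;0 0.05 0 0 0"
}}

```text
time_s: 14.7
eef_pos: [592.8, 245.6, 167.7]
ee_rot: [0.573, -0.416, 0.572, 0.415]
force: [0.1, 1.1, 10.5]
grip_width: 0.167
```

```bash
python3 look.py s10.png
```

```text
14.7 [592.79 245.59 167.67] [ 0.07  1.1  10.47] 0.16659686266024923 [ 0.21  0.28 -0.  ]
```

View pics/s10.png

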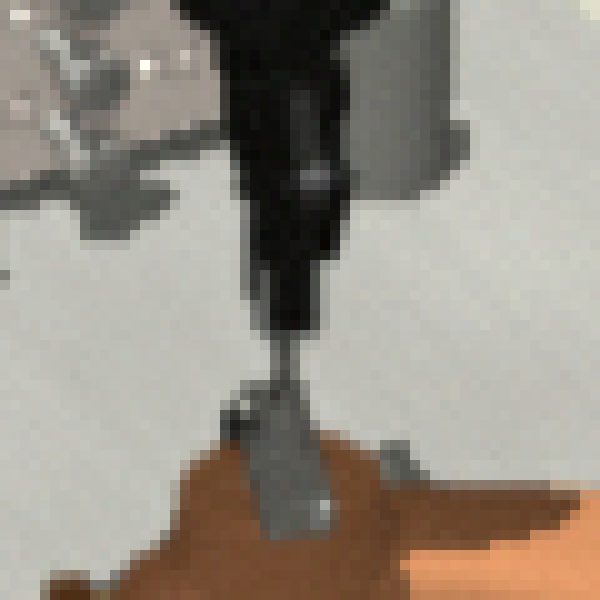

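Emit:
{"op": "send_rows", "data": {
  "rows": "0 -0.1 0 0 0;0 -0.1 0 0 0;0.3 -0.1 0 0 0;0.4 -0.1 0 0 0;0.5 -0.1 0 0 0;0.5 -0.1 0 0 0;0.5 -0.1 0 0 0"
}}

```text
time_s: 15.45
eef_pos: [592.4, 245.5, 167.1]
ee_rot: [0.572, -0.415, 0.572, 0.415]
force: [0.0, 0.3, 0.3]
grip_width: 0.501
```

```bash
python3 look.py s11.png
```

```text
15.45 [592.44 245.54 167.1 ] [0.01 0.31 0.32] 0.500708784259621 [-0.04  0.04 -0.04]
```

View pics/s11.png

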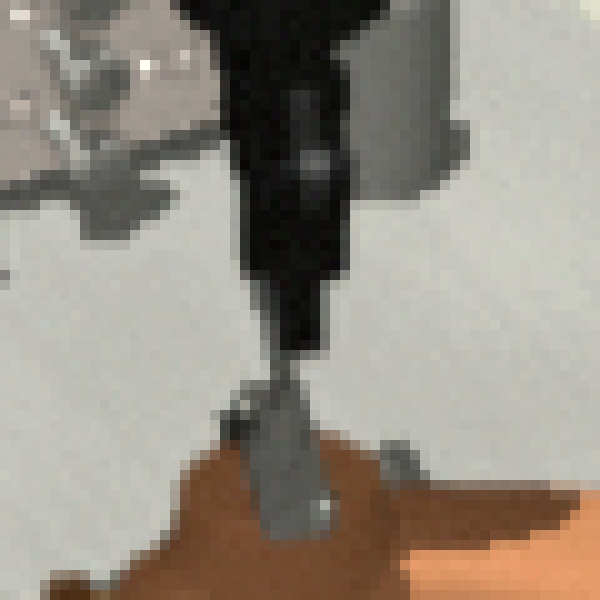

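Emit:
{"op": "send_rows", "data": {
  "rows": "0.5 -1 0 0 0;0.5 -3 0 0 0;0.5 -5.5 0 0 0;0 -5.5 0 0 0;0 -5.5 0 0 0;0 -5.5 0 0 0;0 -5.5 0 0 0;0 -5.5 0 0 0"
}}

```text
time_s: 16.3
eef_pos: [592.3, 245.6, 221.6]
ee_rot: [0.572, -0.415, 0.573, 0.416]
force: [-0.6, -0.5, 0.6]
grip_width: -0.002
```

```bash
python3 look.py s12.png
```

```text
16.3 [592.33 245.59 221.65] [-0.63 -0.55  0.56] -0.002342509729445164 [-0.01  0.01 -0.02]
```

View pics/s12.png

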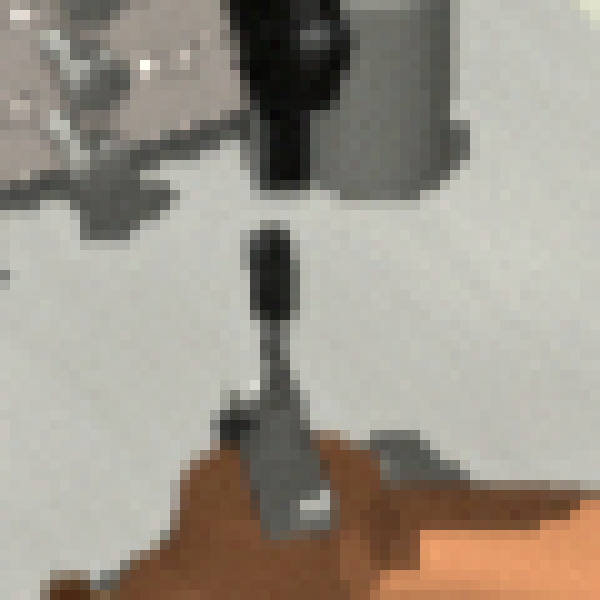

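Emit:
{"op": "send_rows", "data": {
  "rows": "0 -2 0 0 0;0 -3 0 -2 0;0 -3 -0.3 -7 0;0 -3 -0.5 -12 0;0 -3 -0.7 -17 0;0 -3 -0.7 -22 0;0.4 -3 -0.7 -27 0;0.4 -3 -0.7 -27 0;0.4 -3 -0.7 -27 0"
}}

```text
time_s: 17.25
eef_pos: [515.5, -13.9, 252.4]
ee_rot: [0.573, -0.415, 0.573, 0.415]
force: [-0.2, 0.3, -0.4]
grip_width: 0.398
```

```bash
python3 look.py; python3 - <<'E'
from h import *
d=capture("side");t=capture("top")
def mk(p,c,f,n):
    x0,y0,x1,y1=c
    a=p["pixels"][y0:y1,x0:x1,::-1];a=cv2.resize(a,None,fx=f,fy=f,interpolation=cv2.INTER_NEAREST)
    cv2.imwrite("pics/"+n,np.clip((a.astype(float)-30)*1.4,0,255).astype(np.uint8))
mk(d,(240,120,290,170),12,"s13.png");mk(t,(175,165,225,215),12,"t13.png")
E
```

```text
17.25 [515.48 -13.91 252.42] [-0.2   0.28 -0.37] 0.3975314590207472 [ 0.01 -0.   -0.  ]
```

View pics/s13.png

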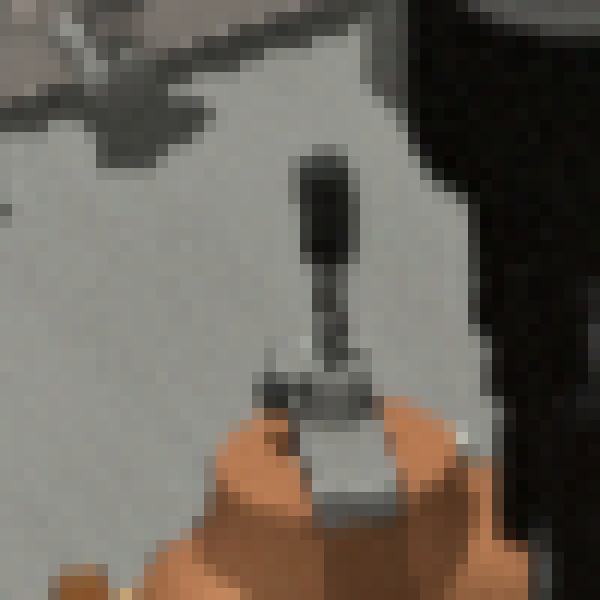

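View pics/t13.png

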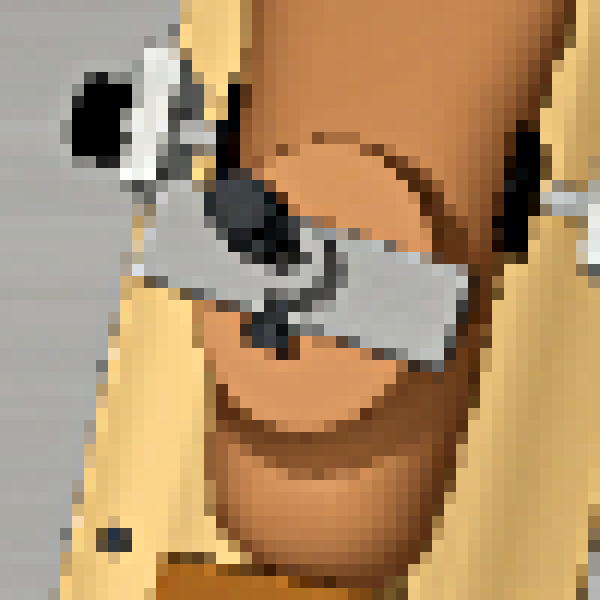

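```bash
python3 - <<'E'
from h import *
np.set_printoptions(precision=1,suppress=True)
c=np.load("cal.npz");t=dict(view=c["tv"],intrinsics=c["tk"]);d=dict(view=c["sv"],intrinsics=c["sk"])
f=lambda p,X,o:(proj(p,X)-o+.5)*12
H=np.array([592.4,245.2])
for z in (100,114,132,170,203): 
  X=[*H,z]; print(z,f(t,X,[175,165]),f(d,X,[240,120]))
yv=np.array([.313,.95]);xv=np.array([.95,-.313])
for a,b in((1,1),(1,-1),(-1,-1),(-1,1)):
  X=[*(H+a*13*xv+b*40*yv),114];print(a,b,f(t,X,[175,165]),f(d,X,[240,120]))
E
```

```text
100 [[319.8 276.9]] [[332.4 452.8]]
114 [[310.8 264.9]] [[332.1 414.8]]
132 [[298.9 249.2]] [[331.8 365.2]]
170 [[272.9 214.6]] [[331.  257.7]]
203 [[249.2 183.1]] [[330.2 161.3]]
1 1 [[174.4 166.4]] [[352.1 334.5]]
1 -1 [[482.9 264.8]] [[398.6 489.3]]
-1 -1 [[447.8 363.9]] [[311.4 498.3]]
-1 1 [[138.6 265. ]] [[267.9 342.8]]
```

```bash
python3 - <<'E'
from h import *
print(go([592.2,247,230]).round(2))
E
```

```text
[ 2.24  0.74 27.03]
```

Emit:
{"op": "send_rows", "data": {
  "rows": "0 0 0 5 0;0 0 0.2 10 0;0 0 0.4 15 0;0 0 0.6 20 0;0 0 0.7 25 0;0 0 0.7 27 0;0 0 0.7 27 0;0 1 0.7 27 0;0 2.2 0.7 27 0;0 3.2 0.7 27 0;0 3.2 0.7 27 0;0 3.2 0.7 27 0"
}}

```text
time_s: 18.55
eef_pos: [592.5, 245.1, 220.3]
ee_rot: [0.572, -0.415, 0.572, 0.415]
force: [1.0, -0.5, -0.6]
grip_width: 0.002
```

Emit:
{"op": "send_rows", "data": {
  "rows": "0 0.2 0 0 0;0 0.4 0 0 0;0 0.6 0 0 0;0 0.8 0 0 0;0 1 0 0 0;0 1.2 0 0 0;0 1.2 0 0 0"
}}

```text
time_s: 19.25
eef_pos: [592.4, 245.6, 207.9]
ee_rot: [0.572, -0.415, 0.572, 0.416]
force: [-0.9, 0.4, -0.2]
grip_width: -0.0
```

```bash
python3 look.py s14.png
```

```text
19.25 [592.38 245.62 207.91] [-0.87  0.43 -0.21] -0.00010709973791557764 [-0.   -0.02 -0.02]
```

View pics/s14.png

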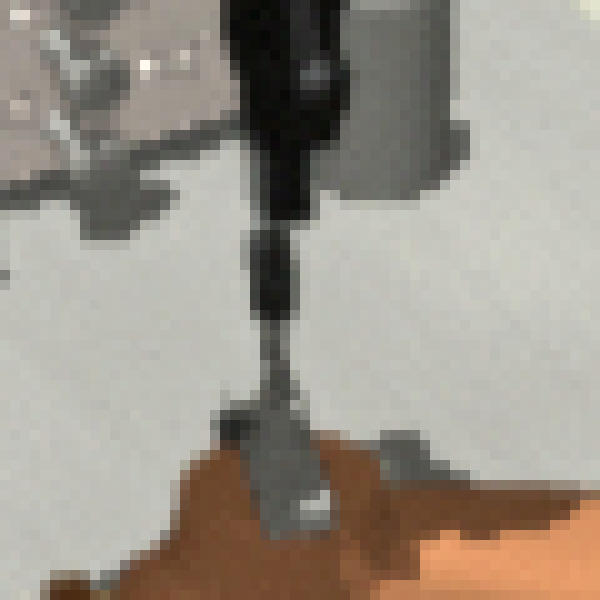

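Emit:
{"op": "send_rows", "data": {
  "rows": "0 -2 0.2 0 0;0.5 -2 0.2 0 0;0.5 -2 0.2 0 0;0.5 -2 0.2 0 0;0.5 0 0.2 0 0;0.5 2 0.2 0 0;0.5 4 0.2 0 0;0.5 4 0.2 0 0;0.5 4 0.2 0 0",
  "grip_force": 40
}}

```text
time_s: 20.2
eef_pos: [590.6, 246.2, 168.4]
ee_rot: [0.572, -0.415, 0.572, 0.415]
force: [-0.3, -0.9, 0.7]
grip_width: 0.499
```

```bash
python3 look.py s15.png
```

```text
20.2 [590.63 246.21 168.38] [-0.34 -0.94  0.68] 0.49910406656942974 [ 0.02 -0.05  0.01]
```

View pics/s15.png

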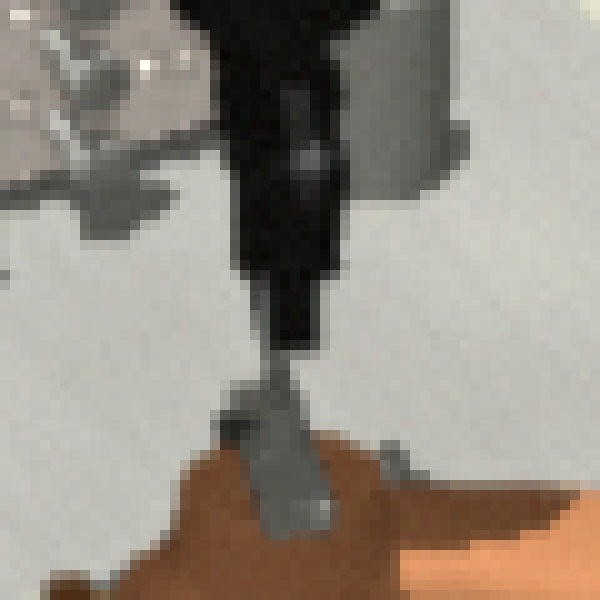

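Emit:
{"op": "send_rows", "data": {
  "rows": "0 0 0 0 0;0 0 0 0 0;0 0 0 0 0;0 0 0 0 0;0 0 0 0 0;0 -0.2 0 0 0;0 -0.4 -0.2 0 0;0 -0.4 -0.4 0 0;0 -0.4 -0.4 0 0"
}}

```text
time_s: 21.15
eef_pos: [593.9, 245.0, 171.8]
ee_rot: [0.572, -0.415, 0.573, 0.416]
force: [-4.0, 1.0, -0.1]
grip_width: 0.173
```

```bash
python3 look.py s16.png
```

```text
21.15 [593.87 245.05 171.82] [-3.99  1.04 -0.13] 0.17338456606435387 [0.12 0.98 0.01]
```

View pics/s16.png

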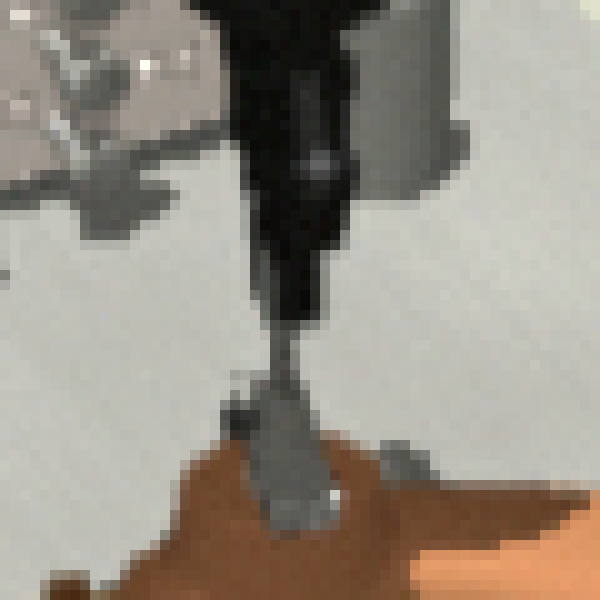

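Emit:
{"op": "send_rows", "data": {
  "rows": "0 0.1 0.2 0 0;0 0.1 0.2 0 0;0 0.1 0.2 0 0"
}}

```text
time_s: 21.5
eef_pos: [592.5, 245.6, 171.0]
ee_rot: [0.572, -0.415, 0.572, 0.415]
force: [-1.0, 0.0, -3.7]
grip_width: 0.171
```

Emit:
{"op": "send_rows", "data": {
  "rows": "0.6 0 0 0 0;0.6 0 0 0 0;0.6 0 0 0 0;0.6 0 0 0 0"
}}

```text
time_s: 21.9
eef_pos: [592.7, 245.6, 171.6]
ee_rot: [0.572, -0.416, 0.572, 0.415]
force: [0.3, -0.3, 0.3]
grip_width: 0.598
```

Emit:
{"op": "send_rows", "data": {
  "rows": "0.6 -2 0 0 0;0.6 -4 0 0 0;0.6 -6 0 0 0;0 -6 0 0 0;0 -6 0 0 0;0 -6 0 0 0"
}}

```text
time_s: 22.5
eef_pos: [592.1, 245.5, 229.9]
ee_rot: [0.572, -0.415, 0.573, 0.416]
force: [0.6, -0.2, 0.8]
grip_width: 0.092
```

```bash
python3 look.py s17.png
```

```text
22.5 [592.13 245.53 229.89] [ 0.55 -0.19  0.81] 0.092307946298989 [-0.01  0.02  0.03]
```

View pics/s17.png

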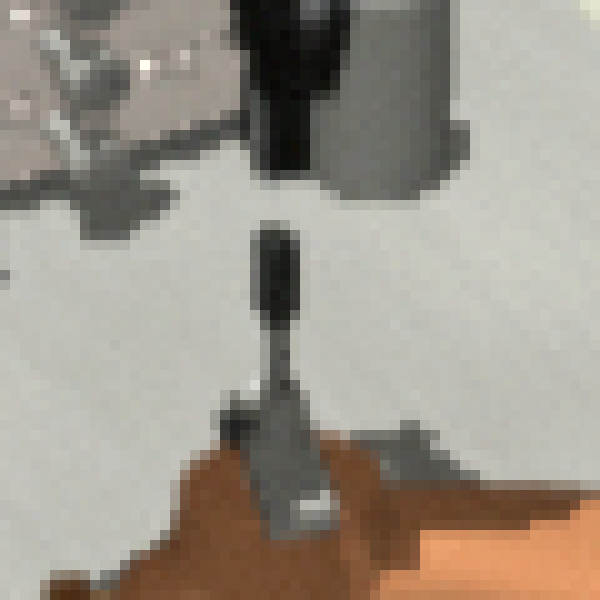

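Emit:
{"op": "send_rows", "data": {
  "rows": "0 0 0.2 0 0;0 1 0.2 0 0;0 2 0.2 0 0;0 2.3 0.2 0 0;0 2.4 0.2 0 0;0 2.5 0.2 0 0;0 2.5 0.2 0 0"
}}

```text
time_s: 23.25
eef_pos: [590.7, 246.2, 206.4]
ee_rot: [0.572, -0.415, 0.572, 0.415]
force: [-1.4, 0.1, -0.4]
grip_width: -0.004
```

Emit:
{"op": "send_rows", "data": {
  "rows": "0 0.1 0 0 0;0 0.1 0 0 0"
}}

```text
time_s: 23.45
eef_pos: [590.6, 246.2, 205.4]
ee_rot: [0.572, -0.415, 0.572, 0.415]
force: [0.0, -0.3, -0.1]
grip_width: -0.004
```

Emit:
{"op": "send_rows", "data": {
  "rows": "0 0.1 0 0 0;0 0.1 0 0 0"
}}

```text
time_s: 23.65
eef_pos: [590.6, 246.2, 204.2]
ee_rot: [0.572, -0.415, 0.572, 0.415]
force: [-0.8, -0.0, 0.1]
grip_width: 0.002
```

Emit:
{"op": "send_rows", "data": {
  "rows": "0 0.1 0 0 0;0 0.1 0 0 0"
}}

```text
time_s: 23.85
eef_pos: [590.6, 246.2, 203.2]
ee_rot: [0.572, -0.415, 0.572, 0.415]
force: [0.5, 0.2, 0.3]
grip_width: 0.001
```

Emit:
{"op": "send_rows", "data": {
  "rows": "0 0.1 0 0 0;0 0.1 0 0 0"
}}

```text
time_s: 24.05
eef_pos: [590.6, 246.3, 202.2]
ee_rot: [0.572, -0.415, 0.572, 0.415]
force: [-0.3, 0.1, 0.3]
grip_width: -0.001
```

Emit:
{"op": "send_rows", "data": {
  "rows": "0 0.1 0 0 0;0 0.1 0 0 0"
}}

```text
time_s: 24.25
eef_pos: [590.8, 246.3, 201.8]
ee_rot: [0.573, -0.416, 0.572, 0.415]
force: [0.5, -0.7, 4.5]
grip_width: 0.002
```

Emit:
{"op": "send_rows", "data": {
  "rows": "0 0.1 0 0 0;0 0.1 0 0 0"
}}

```text
time_s: 24.45
eef_pos: [591.2, 246.3, 201.6]
ee_rot: [0.573, -0.416, 0.571, 0.415]
force: [-0.7, -0.6, 7.0]
grip_width: 0.001
```

Emit:
{"op": "send_rows", "data": {
  "rows": "0 0.1 0 0 0;0 0.1 0 0 0"
}}

```text
time_s: 24.65
eef_pos: [591.5, 246.3, 201.4]
ee_rot: [0.574, -0.416, 0.571, 0.415]
force: [0.6, 0.2, 11.8]
grip_width: 0.002
```

Emit:
{"op": "send_rows", "data": {
  "rows": "0 -0.5 0 0 0;0 -2.5 0 0 0;0 -5 0 0 0"
}}

```text
time_s: 24.95
eef_pos: [590.0, 246.2, 248.7]
ee_rot: [0.571, -0.415, 0.573, 0.416]
force: [-0.1, -0.3, -0.1]
grip_width: -0.002
```

```bash
python3 - <<'E'
from h import *
print(go([470,-20,250]).round(2),ctrl.sense()["time_s"])
E
```

```text
[ -0.08   3.17 -29.02] 24.95
```

Emit:
{"op": "send_rows", "data": {
  "rows": "0 0 0 -5 0;0 0 0 -10 0;0 0 0 -15 0;0 0 0 -20 0;0 0 0 -25 0;0 0 0 -30 0;0 0 0 -35 0;0 0 0 -40 0;0 0 0 -40 0;0 0 0 -40 0"
}}

```text
time_s: 25.95
eef_pos: [466.4, -134.6, 249.2]
ee_rot: [0.573, -0.415, 0.573, 0.415]
force: [0.2, 0.1, 0.8]
grip_width: 0.003
```

```bash
python3 look.py; python3 - <<'E'
from h import *
np.set_printoptions(precision=1,suppress=True)
d=capture("side");t=capture("top")
def mk(p,c,f,n):
    x0,y0,x1,y1=c
    a=p["pixels"][y0:y1,x0:x1,::-1];a=cv2.resize(a,None,fx=f,fy=f,interpolation=cv2.INTER_NEAREST)
    cv2.imwrite("pics/"+n,np.clip((a.astype(float)-30)*1.4,0,255).astype(np.uint8))
mk(d,(240,120,290,170),12,"s18.png");mk(t,(175,165,225,215),12,"t18.png")
mk(d,(230,180,350,260),6,"s18b.png");mk(t,(250,140,340,260),5,"t18b.png")
for n in["short_bolt_mid","medium_bolt_mid","long_bolt_mid","depth_gauge","rod_grip","tray"]:
  for c,p in(("t",t),("s",d)):
    for r in nets.spot_point(p,n)[:2]: print(n,c,np.array(r["location"]),round(r["confidence"],2))
E
```

```text
25.95 [ 466.43 -134.62  249.15] [0.24 0.11 0.82] 0.0027246442199360243 [ 0.04  0.03 -0.  ]
short_bolt_mid t [513.5 -13.6  14.2] 0.46
short_bolt_mid s [ 322.9 -267.7   -0.9] 0.7
short_bolt_mid s [512.7 -12.2  17.9] 0.53
medium_bolt_mid t [579.9  14.5  22.4] 0.38
medium_bolt_mid s [576.8  13.9  21.2] 0.54
long_bolt_mid t [454.7   4.4  23.8] 0.43
long_bolt_mid s [451.1   8.8  26.7] 0.58
depth_gauge t [595.  241.6 101.2] 0.75
depth_gauge t [ 733.  -306.     7.3] 0.56
depth_gauge s [592.  245.5 102.7] 0.64
depth_gauge s [ 733.8 -307.3    6.8] 0.61
rod_grip t [587.  249.1 189.4] 0.56
rod_grip t [ 729.1 -310.2  113.8] 0.5
rod_grip s [ 535.6 -522.8   -1.6] 0.72
rod_grip s [ 730.3 -304.9  111.4] 0.64
tray t [685.7   3.5  -5.7] 0.71
tray s [ 428.8 -105.4    2.3] 0.94
tray s [684.2   0.4  -1.7] 0.55
```

View pics/s18.png

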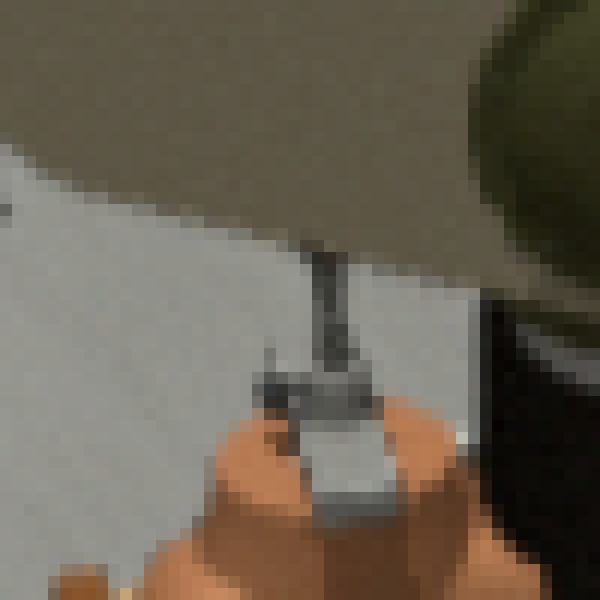

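View pics/t18.png

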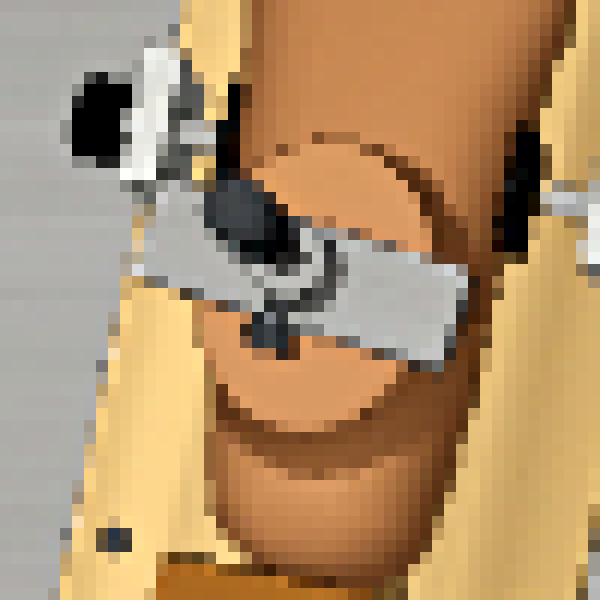

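View pics/s18b.png

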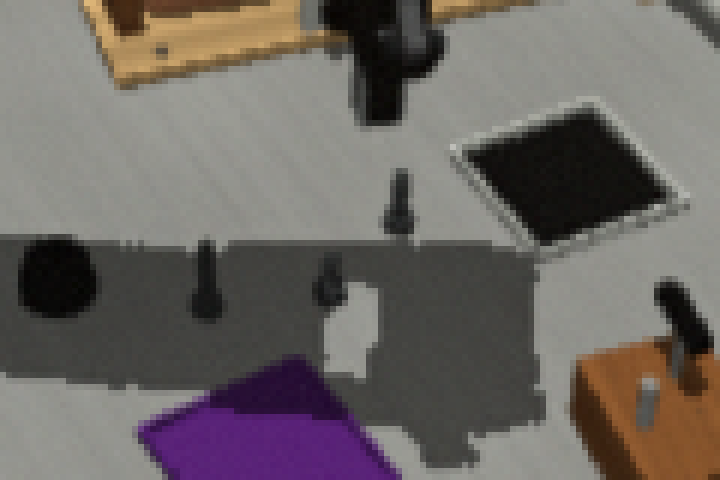

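View pics/t18b.png

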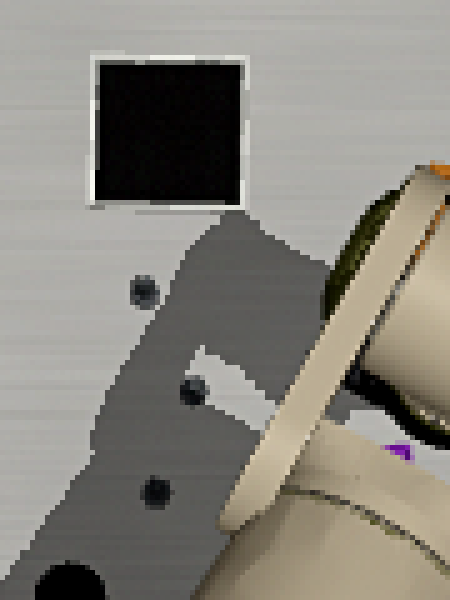

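```bash
python3 - <<'E'
from h import *
np.set_printoptions(precision=2,suppress=True)
c=np.load("cal.npz");t=dict(view=c["tv"],intrinsics=c["tk"]);d=dict(view=c["sv"],intrinsics=c["sk"])
print("block: pred diff",proj(t,[600.5,-256.5,163])-proj(t,[600.5,-256.5,59]),"obs (5.7,-7.9)")
# zoom clean (nearest 8x) of original block view from s0? side rows of current view
p=capture("side");im=p["pixels"].astype(float).mean(2)
bg=im[:,258:262].mean(1)
for v in range(142,151):
  row=im[v,262:275];b=max(row.max(),1);w=np.clip(b-row-12,0,None);print(v,(w*np.arange(262,275)).sum()/w.sum())
for z in(132,150,166):print(z,proj(d,[592.4,245.2,z]))
q=capture("top");im=q["pixels"].astype(float)
g=im.mean(2)[165:215,175:225]
blue=(g<75)&(im[165:215,175:225,2]>=im[165:215,175:225,0]-5)
print((np.argwhere(blue)).tolist()) if blue.sum()<80 else print(blue.sum())
E
```

```text
block: pred diff [[ 6.18 -7.68]] obs (5.7,-7.9)
142 268.5282051282051
143 266.893670886076
144 266.900269541779
145 266.95652173913044
146 267.0387323943662
147 267.1951219512195
148 267.2092457420925
149 267.0925589836661
150 267.31756756756755
132 [[267.15 149.93]]
150 [[267.12 145.73]]
166 [[267.09 141.93]]
99
```

```bash
python3 - <<'E'
from h import *
np.set_printoptions(precision=2,suppress=True)
c=np.load("cal.npz");d=dict(view=c["sv"],intrinsics=c["sk"])
def axis(img,s,ox,oy,u0,u1,v0,v1,scale=1.0):
  im=img.astype(float).mean(2); pts=[]
  for v in np.arange(v0,v1,1.0):
    y=int(round((v-oy+.5)*s-.5)); xs=np.arange(int((u0-ox)*s),int((u1-ox)*s))
    row=im[y,xs]; b=np.percentile(row,85); w=np.clip(b-row-12,0,None)
    pts.append((v,((w*((xs+.5)/s-.5+ox)).sum()/w.sum())))
  return np.array(pts)
sg=cv2.imread("pics/sg.png")
def show(name,pts,XY,z1,z0):
  a=proj(d,[*XY,z1])[0];b=proj(d,[*XY,z0])[0]
  pr=a[0]+(pts[:,0]-a[1])/(b[1]-a[1])*(b[0]-a[0])
  print(name);print(np.c_[pts,pts[:,1]-pr])
show("block",axis(sg,6.6,315,215,349,359,231,252),[600.5,-256.5],163,77)
s13=cv2.imread("pics/s13.png")
show("s13",axis(s13,12,240,120,262,272,133,150),[592.4,245.2],202,132)
s17=cv2.imread("pics/s17.png")
show("s17",axis(s17,10,240,110,262,272,133,148),[592.4,245.2],202,132)
s12=cv2.imread("pics/s12.png")
show("s12",axis(s12,10,240,110,262,272,133,148),[592.4,245.2],202,132)
E
```

```text
block
[[231.   354.76  -0.13]
 [232.   354.69  -0.01]
 [233.   354.76   0.25]
 [234.   354.68   0.37]
 [235.   354.56   0.45]
 [236.   354.43   0.51]
 [237.   354.25   0.53]
 [238.   353.99   0.45]
 [239.   353.82   0.48]
 [240.   353.62   0.48]
 [241.   353.45   0.5 ]
 [242.   352.68  -0.07]
 [243.   352.2   -0.36]
 [244.   352.05  -0.32]
 [245.   351.83  -0.34]
 [246.   351.66  -0.31]
 [247.   352.28   0.5 ]
 [248.   352.57   0.99]
 [249.   352.58   1.19]
 [250.   352.72   1.52]
 [251.   352.76   1.76]]
s13
[[133.   266.45  -0.57]
 [134.   266.51  -0.52]
 [135.   266.57  -0.47]
 [136.   266.69  -0.35]
 [137.   266.88  -0.17]
 [138.   266.9   -0.16]
 [139.   266.89  -0.18]
 [140.   266.85  -0.22]
 [141.   266.89  -0.19]
 [142.   266.97  -0.12]
 [143.   266.93  -0.16]
 [144.   266.85  -0.26]
 [145.   266.9   -0.21]
 [146.   267.19   0.07]
 [147.   267.21   0.09]
 [148.   267.08  -0.05]
 [149.   267.5    0.35]]
s17
[[133.   267.05   0.03]
 [134.   267.13   0.1 ]
 [135.   267.21   0.17]
 [136.   267.24   0.2 ]
 [137.   267.23   0.18]
 [138.   267.22   0.16]
 [139.   267.19   0.13]
 [140.   267.22   0.14]
 [141.   267.39   0.31]
 [142.   267.22   0.13]
 [143.   267.28   0.18]
 [144.   267.32   0.22]
 [145.   267.38   0.26]
 [146.   267.33   0.21]
 [147.   267.39   0.27]]
s12
[[133.   266.52  -0.51]
 [134.   266.58  -0.45]
 [135.   266.58  -0.46]
 [136.   266.68  -0.36]
 [137.   266.87  -0.18]
 [138.   266.87  -0.19]
 [139.   266.85  -0.22]
 [140.   266.87  -0.2 ]
 [141.   266.9   -0.18]
 [142.   266.93  -0.16]
 [143.   266.93  -0.16]
 [144.   266.83  -0.27]
 [145.   266.91  -0.2 ]
 [146.   267.16   0.04]
 [147.   267.28   0.15]]
```

```bash
python3 - <<'E'
from h import *
print(go([590.6,246.2,249]).round(2),ctrl.sense()["time_s"])
E
```

```text
[ 3.e-02 -0.e+00  4.e+01] 26.75
```

Emit:
{"op": "send_rows", "data": {
  "rows": "0.5 0 0 5 0;0.5 0 0 10 0;0.5 0 0 15 0;0.5 0 0 20 0;0.5 0 0 25 0;0.5 0 0 30 0;0.5 0 0 35 0;0.5 0 0 39 0;0.5 0 0 40 0;0.5 0 0 40 0;0.5 0 0 40 0"
}}

```text
time_s: 27.85
eef_pos: [590.5, 245.2, 249.2]
ee_rot: [0.572, -0.415, 0.573, 0.415]
force: [0.2, -0.7, 0.4]
grip_width: 0.499
```

Emit:
{"op": "send_rows", "data": {
  "rows": "0.5 3 0 0 0;0.5 6 0 0 0;0.5 8 0 0 0;0.5 8 0 0 0;0 8 0 0 0;0 8 0 0 0;0 8 0 0 0;0 8 0 0 0;0 7.8 0 0 0;0 7.6 -0.2 0 0;0 7.6 -0.4 0 0;0 7.6 -0.4 0 0",
  "grip_force": 40
}}

```text
time_s: 29.05
eef_pos: [594.0, 245.1, 172.9]
ee_rot: [0.572, -0.415, 0.573, 0.416]
force: [-2.6, 0.1, -1.1]
grip_width: 0.172
```

Emit:
{"op": "send_rows", "data": {
  "rows": "0 0.1 0.2 0 0;0 0.1 0.2 0 0;0 0.1 0.2 0 0"
}}

```text
time_s: 29.35
eef_pos: [592.5, 245.6, 172.1]
ee_rot: [0.572, -0.416, 0.572, 0.415]
force: [0.2, -0.1, -2.9]
grip_width: 0.173
```

```bash
python3 look.py s20.png
```

```text
29.35 [592.49 245.6  172.1 ] [ 0.24 -0.11 -2.94] 0.1729015717106722 [-0.01  0.12  0.02]
```

View pics/s20.png

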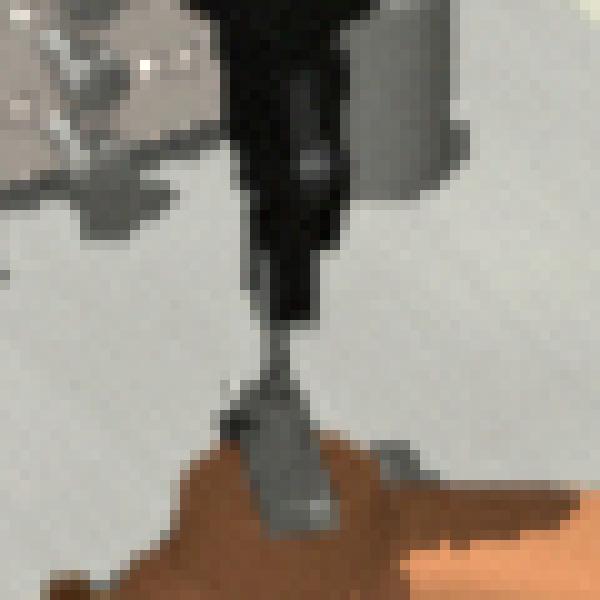

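Emit:
{"op": "send_rows", "data": {
  "rows": "0 0 -0.1 0 0;0 0 -0.1 0 0;0.6 0 -0.1 0 0;0.6 0 -0.1 0 0;0.6 0 -0.1 0 0;0.6 0 -0.1 0 0;0.6 -2 -0.1 0 0;0.6 -4.5 -0.1 0 0;0.6 -8 -0.1 0 0;0.6 -8 -0.1 0 0"
}}

```text
time_s: 30.4
eef_pos: [594.9, 245.7, 257.6]
ee_rot: [0.575, -0.417, 0.569, 0.414]
force: [0.3, 0.6, 0.3]
grip_width: 0.599
```

```bash
python3 look.py s21.png; cat > ax.py <<'E'
from h import *
import sys
np.set_printoptions(precision=2,suppress=True)
p=capture("side");im=p["pixels"].astype(float).mean(2);o=[]
for v in range(133,149):
  row=im[v,262:272];b=np.percentile(row,85);w=np.clip(b-row-6,0,None);o.append((v,(w*np.arange(262,272)).sum()/w.sum()))
o=np.array(o);print(o[:,1]-267.1, "slope px/row",np.polyfit(o[:,0],o[:,1],1)[0])
E
python3 ax.py
```

```text
30.4 [594.86 245.66 257.6 ] [0.26 0.55 0.35] 0.5985670274072441 [ 0.02 -0.02  0.01]
[-0.14 -0.2  -0.16 -0.12 -0.09 -0.06 -0.07  0.    0.07  0.12  0.13  0.23
  0.3   0.21  0.37  0.54] slope px/row 0.04319143386848324
```

View pics/s21.png

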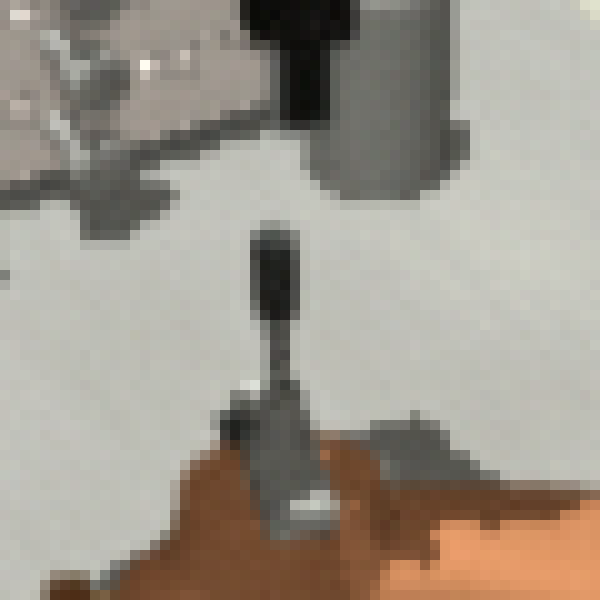

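```bash
python3 - <<'E'
from h import *
print(go([591,246,168.5]).round(2),ctrl.sense()["eef_pos"])
E
```

```text
[ 8.41  0.27 -0.02] [593.57168198 245.33826601 252.61848112]
```

Emit:
{"op": "send_rows", "data": {
  "rows": "0.6 0 0.3 0 0;0.6 3 0.3 0 0;0.6 6 0.3 0 0;0.6 8.4 0.3 0 0;0.6 8.4 0.3 0 0;0 8.4 0.3 0 0;0 8.4 0.3 0 0;0 8.4 0.3 0 0;0 8.4 0.3 0 0;0 8.4 0.3 0 0;0 8.1 0.1 0 0;0 8.1 -0.1 0 0"
}}

```text
time_s: 31.7
eef_pos: [593.8, 245.2, 171.3]
ee_rot: [0.572, -0.415, 0.573, 0.416]
force: [-4.9, 1.5, 0.5]
grip_width: 0.17
```

Emit:
{"op": "send_rows", "data": {
  "rows": "0 0 0 0 0;0 -0.3 0.2 0 0;0 -0.6 0.2 0 0;0 -0.6 0.2 0 0;0 -0.6 0.2 0 0"
}}

```text
time_s: 32.2
eef_pos: [592.6, 245.6, 177.5]
ee_rot: [0.572, -0.416, 0.572, 0.415]
force: [-1.2, -0.6, -1.7]
grip_width: 0.172
```

```bash
python3 look.py s22.png
```

```text
32.2 [592.6  245.64 177.48] [-1.16 -0.59 -1.73] 0.17154393475920968 [0.05 0.29 0.03]
```

View pics/s22.png

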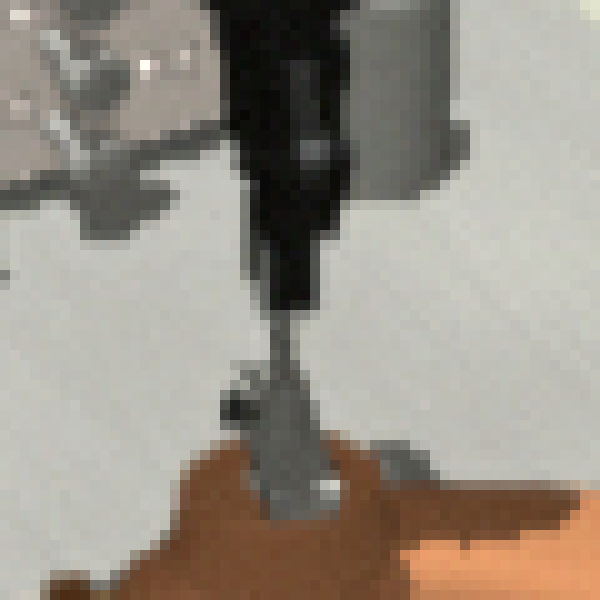

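Emit:
{"op": "send_rows", "data": {
  "rows": "1 0 0 0 0;1 0 0 0 0;1 0 0 0 0;0.7 -2 0 0 0;0.7 -4 0 0 0;0.7 -7 0 0 0;0.7 -7 0 0 0;0.7 -7 0 0 0"
}}

```text
time_s: 33.05
eef_pos: [592.7, 245.6, 247.6]
ee_rot: [0.573, -0.416, 0.572, 0.415]
force: [-0.8, -0.2, -0.8]
grip_width: 0.702
```

```bash
python3 look.py s23.png; python3 ax.py
```

```text
33.05 [592.65 245.63 247.63] [-0.83 -0.2  -0.81] 0.7019384609291479 [ 0.05 -0.01  0.01]
[1.05 1.02 0.99 0.96 0.96 0.97 1.   1.03 0.99 0.97 0.91 0.81 0.78 0.88
 0.94 0.93] slope px/row -0.010697783137173424
```

View pics/s23.png

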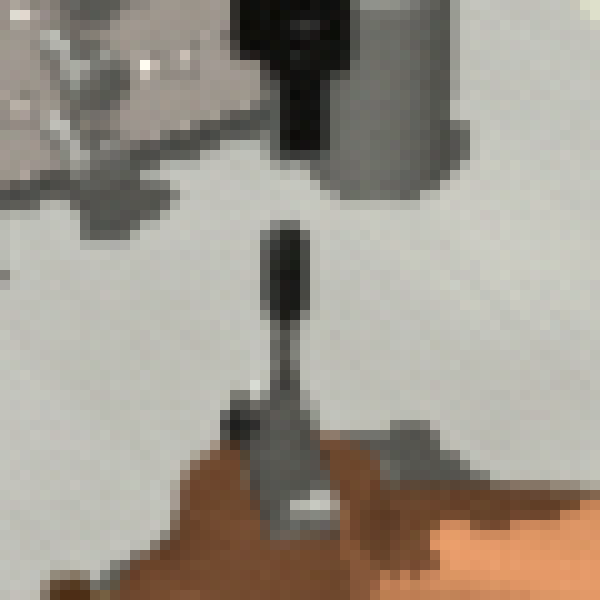

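Emit:
{"op": "send_rows", "data": {
  "rows": "0 0 0 0 0;0 0 0 0 0;0 1.5 0 0 0;0 3 0 0 0;0 4 0 0 0;0 4.2 0 0 0;0 4.4 0 0 0;0 4.4 0 0 0;0 4.4 0 0 0"
}}

```text
time_s: 34.05
eef_pos: [592.7, 245.7, 203.9]
ee_rot: [0.573, -0.416, 0.572, 0.415]
force: [0.4, -0.0, 0.5]
grip_width: -0.001
```

Emit:
{"op": "send_rows", "data": {
  "rows": "0 0.05 0 0 0;0 0.05 0 0 0"
}}

```text
time_s: 34.25
eef_pos: [592.6, 245.6, 203.0]
ee_rot: [0.572, -0.415, 0.572, 0.415]
force: [0.8, 0.4, -0.4]
grip_width: 0.001
```

Emit:
{"op": "send_rows", "data": {
  "rows": "0 0.05 0 0 0;0 0.05 0 0 0"
}}

```text
time_s: 34.45
eef_pos: [592.5, 245.6, 202.3]
ee_rot: [0.572, -0.415, 0.572, 0.415]
force: [0.4, -0.4, 0.1]
grip_width: -0.003
```

Emit:
{"op": "send_rows", "data": {
  "rows": "0 -2 0 0 0;0 -4.5 0 0 0;0 -4.5 0 -3 0;0 -4.5 -0.3 -8 0;0.4 -4.5 -0.4 -13 0;0.4 -4.5 -0.5 -18 0;0.4 -4.5 -0.6 -23 0;0.4 -4.5 -0.6 -27 0;0.4 -4.5 -0.6 -27 0;0.4 -4.5 -0.6 -27 0"
}}

```text
time_s: 35.45
eef_pos: [514.6, -13.4, 247.6]
ee_rot: [0.573, -0.415, 0.572, 0.415]
force: [0.1, 0.1, -0.5]
grip_width: 0.4
```

```bash
python3 look.py; python3 - <<'E'
from h import *
np.set_printoptions(precision=2,suppress=True)
print(go([514,-14,60]))
d=capture("side");t=capture("top")
def mk(p,c,f,n):
    x0,y0,x1,y1=c
    a=p["pixels"][y0:y1,x0:x1,::-1];a=cv2.resize(a,None,fx=f,fy=f,interpolation=cv2.INTER_NEAREST)
    cv2.imwrite("pics/"+n,np.clip((a.astype(float)-30)*1.4,0,255).astype(np.uint8))
mk(d,(235,115,335,240),4.7,"s24.png");mk(t,(175,165,225,215),12,"t24.png")
E
```

```text
35.45 [514.62 -13.36 247.56] [ 0.06  0.14 -0.48] 0.40019165305285254 [ 0.06 -0.01 -0.01]
[18.76  0.05 -0.09]
```

View pics/s24.png

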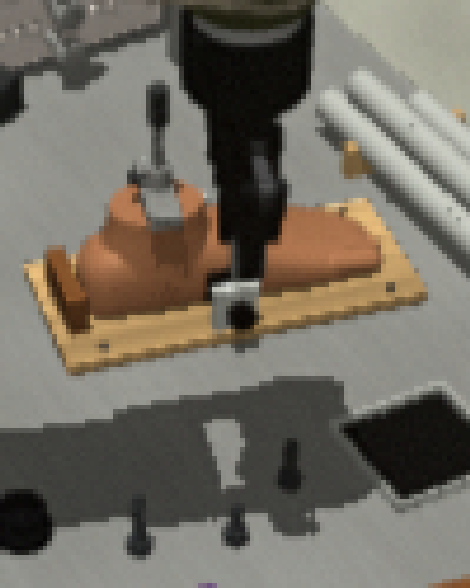

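View pics/t24.png

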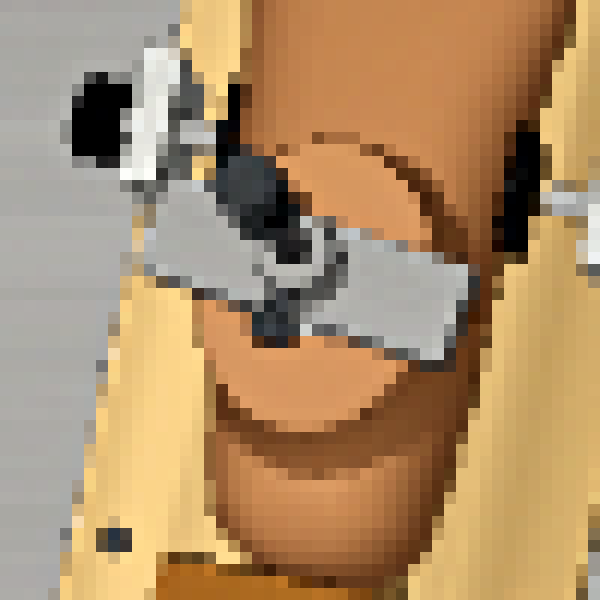

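The gauge now stands upright on the ankle at side crop (157,150), and all three bolts are still standing. I descend over the short bolt, at crop (236,520).

Emit:
{"op": "send_rows", "data": {
  "rows": "0.4 5 0 0 0;0.4 10 0 0 0;0.4 15 0 0 0;0.4 19 0 0 0;0.4 20 0 0 0;0.4 20 0 0 0;0.4 20 0 0 0"
}}

```text
time_s: 36.25
eef_pos: [515.9, -12.8, 49.1]
ee_rot: [0.573, -0.417, 0.571, 0.415]
force: [0.3, 0.0, 0.5]
grip_width: 0.398
```

```bash
python3 look.py; python3 - <<'E'
from h import *
d=capture("side")
a=d["pixels"][175:240,250:330,::-1]
a=cv2.resize(a,None,fx=9,fy=9,interpolation=cv2.INTER_NEAREST)
cv2.imwrite("pics/s25.png",np.clip((a.astype(float)-15)*2.2,0,255).astype(np.uint8))
p=ctrl.sense()["eef_pos"];print((proj(d,[p,[p[0],p[1],32],[p[0],p[1],0]])-[250,175]+.5)*9)
E
```

```text
36.25 [515.92 -12.79  49.14] [0.29 0.04 0.53] 0.3982051447527601 [ 0.05  0.   -0.  ]
[[308.23631839 393.72463539]
 [307.25146352 427.93424722]
 [305.48254647 489.37879873]]
```

View pics/s25.png

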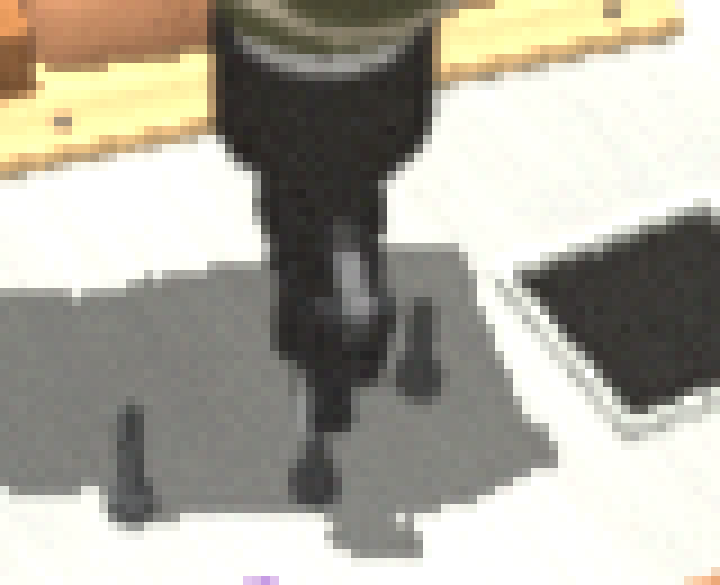

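Emit:
{"op": "send_rows", "data": {
  "rows": "0.4 0 -0.1 -0.1 0;0.4 1.5 -0.1 -0.1 0;0.4 3 -0.1 -0.1 0;0.4 3.5 -0.1 -0.1 0;0.4 3.5 -0.1 -0.1 0;0 3.5 -0.1 -0.1 0;0 3.5 -0.1 -0.1 0;0 3.5 -0.1 -0.1 0;0 3.5 -0.1 -0.1 0;0 3.5 -0.1 -0.1 0",
  "grip_force": 40
}}

```text
time_s: 37.3
eef_pos: [515.8, -14.4, 13.1]
ee_rot: [0.573, -0.416, 0.572, 0.415]
force: [0.1, -0.2, 6.3]
grip_width: 0.095
```

Emit:
{"op": "send_rows", "data": {
  "rows": "0 -1 0 0 0;0 -3 0 0 0;0 -6 0 0 0;0 -9 0 0 0;0 -9 0 0 0;0 -9 0 0 0"
}}

```text
time_s: 37.9
eef_pos: [515.2, -14.2, 102.8]
ee_rot: [0.572, -0.416, 0.572, 0.415]
force: [0.7, -0.1, -0.6]
grip_width: 0.096
```

```bash
python3 look.py; python3 - <<'E'
from h import *
d=capture("side")
a=d["pixels"][165:240,250:330,::-1]
a=cv2.resize(a,None,fx=8,fy=8,interpolation=cv2.INTER_NEAREST)
cv2.imwrite("pics/s26.png",np.clip((a.astype(float)-15)*1.8,0,255).astype(np.uint8))
print(go([684,0,102]))
E
```

```text
37.9 [515.22 -14.19 102.78] [ 0.74 -0.07 -0.61] 0.09638900291272874 [0.03 0.05 0.  ]
[ -0.01791986 -15.6509953    6.57993417]
```

View pics/s26.png

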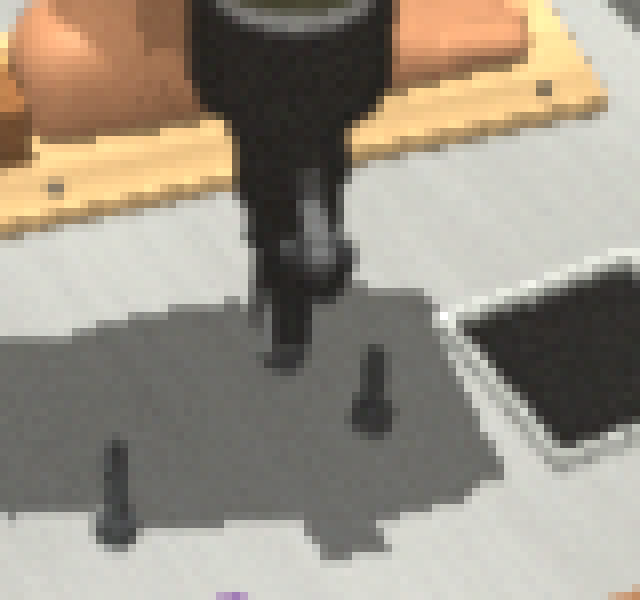

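Emit:
{"op": "send_rows", "data": {
  "rows": "0 0 -3 1.2 0;0 0 -7 3 0;0 0 -11 4.6 0;0 0 -14.5 6 0;0 0 -15.6 6.6 0;0 0 -15.6 6.6 0;0 0 -15.6 6.6 0;0 3 -15.6 6.6 0;0 6 -15.6 6.6 0;0 7.5 -15.6 6.6 0;0 7.5 -15.6 6.6 0;0 7.5 -15.6 6.6 0"
}}

```text
time_s: 39.15
eef_pos: [684.3, 0.1, 28.6]
ee_rot: [0.573, -0.416, 0.572, 0.415]
force: [0.3, -0.5, 0.5]
grip_width: 0.095
```

```bash
python3 look.py; python3 - <<'E'
from h import *
d=capture("side")
a=d["pixels"][165:240,270:350,::-1]
a=cv2.resize(a,None,fx=8,fy=8,interpolation=cv2.INTER_NEAREST)
cv2.imwrite("pics/s27.png",np.clip((a.astype(float)-15)*1.8,0,255).astype(np.uint8))
E
```

```text
39.15 [684.33   0.05  28.58] [ 0.29 -0.51  0.53] 0.09492178519993445 [-0.01 -0.01  0.03]
```

View pics/s27.png

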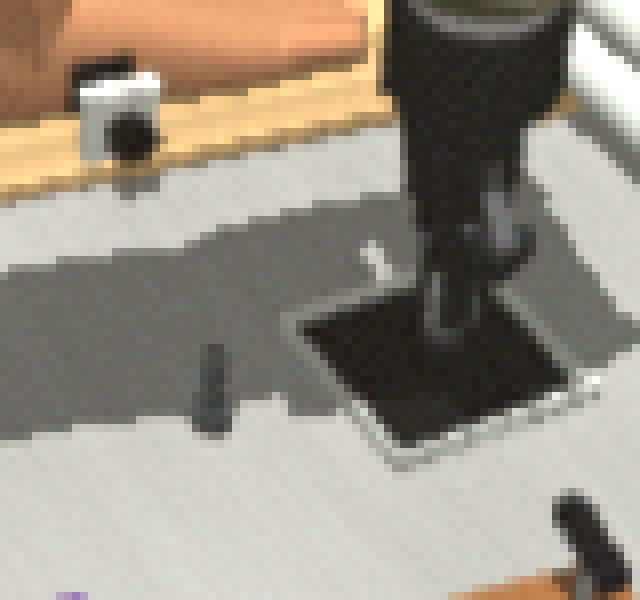

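Over the tray centre. I lower the last 11 mm gently and release.

Emit:
{"op": "send_rows", "data": {
  "rows": "0 0.4 0 0 0;0 0.7 0 0 0;0 0.9 0 0 0;0 1.1 0 0 0;0 1.1 0 0 0"
}}

```text
time_s: 39.7
eef_pos: [684.1, 0.3, 16.3]
ee_rot: [0.572, -0.415, 0.572, 0.415]
force: [0.6, -0.7, -1.3]
grip_width: 0.099
```

Emit:
{"op": "send_rows", "data": {
  "rows": "0 0.1 0 0 0;0 0.1 0 0 0;0.3 0.1 0 0 0;0.4 0.1 0 0 0;0.4 0.1 0 0 0;0.4 0.1 0 0 0;0.4 -2 0 0 0;0.4 -5 0 0 0;0.4 -10 0 0 0;0.4 -15 0 0 0;0.4 -20 0 0 0;0.4 -20 0 0 0"
}}

```text
time_s: 40.9
eef_pos: [686.1, -0.0, 224.7]
ee_rot: [0.576, -0.419, 0.569, 0.412]
force: [0.7, 0.5, -0.4]
grip_width: 0.4
```

```bash
python3 look.py; python3 - <<'E'
from h import *
print(go([520,-150,230]))
E
```

```text
40.9 [686.15  -0.03 224.68] [ 0.66  0.53 -0.45] 0.3997017872522611 [ 0.04 -0.03 -0.01]
[ -0.7208683   11.14906507 -19.40143744]
```

Emit:
{"op": "send_rows", "data": {
  "rows": "0.4 0 5 -2 0;0.4 0 9 -4 0;0.4 0 13 -5.5 0;0.4 0 15.8 -6.6 0;0.4 0 15.8 -6.6 0;0.4 0 15.8 -6.6 0"
}}

```text
time_s: 41.5
eef_pos: [513.5, -13.7, 216.5]
ee_rot: [0.572, -0.416, 0.572, 0.415]
force: [0.9, -0.1, -0.2]
grip_width: 0.398
```

```bash
python3 look.py; python3 - <<'E'
from h import *
d=capture("side");t=capture("top")
def mk(p,c,f,n):
    x0,y0,x1,y1=c
    a=p["pixels"][y0:y1,x0:x1,::-1];a=cv2.resize(a,None,fx=f,fy=f,interpolation=cv2.INTER_NEAREST)
    cv2.imwrite("pics/"+n,np.clip((a.astype(float)-15)*1.7,0,255).astype(np.uint8))
mk(d,(235,115,355,240),4.7,"s30.png");mk(t,(170,130,350,260),4.3,"t30.png")
for n in["short_bolt_mid","medium_bolt_mid","long_bolt_mid"]:
  for c,p in(("t",t),("s",d)):
    for r in nets.spot_point(p,n)[:2]: print(n,c,np.array(r["location"]).round(1),round(r["confidence"],2))
E
python3 ax.py
```

```text
41.5 [513.51 -13.71 216.52] [ 0.86 -0.06 -0.18] 0.398441727546212 [0.05 0.   0.01]
short_bolt_mid s [682.8   4.1  16.1] 0.37
medium_bolt_mid s [575.1  12.4  20.2] 0.55
long_bolt_mid s [592.9 246.3  96.6] 0.71
long_bolt_mid s [449.7   7.4  28.8] 0.44
[0.96 0.95 0.97 0.95 0.95 0.96 1.01 1.05 0.99 0.96 0.92 0.81 0.79 0.89
 0.96 0.96] slope px/row -0.00501099602484012
```

View pics/s30.png

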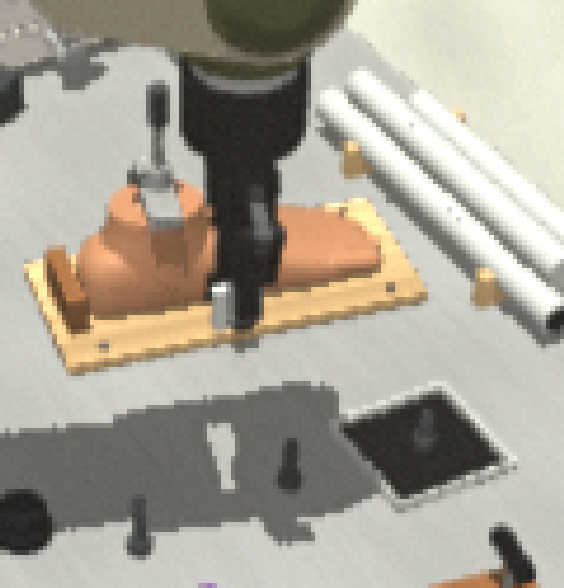

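View pics/t30.png

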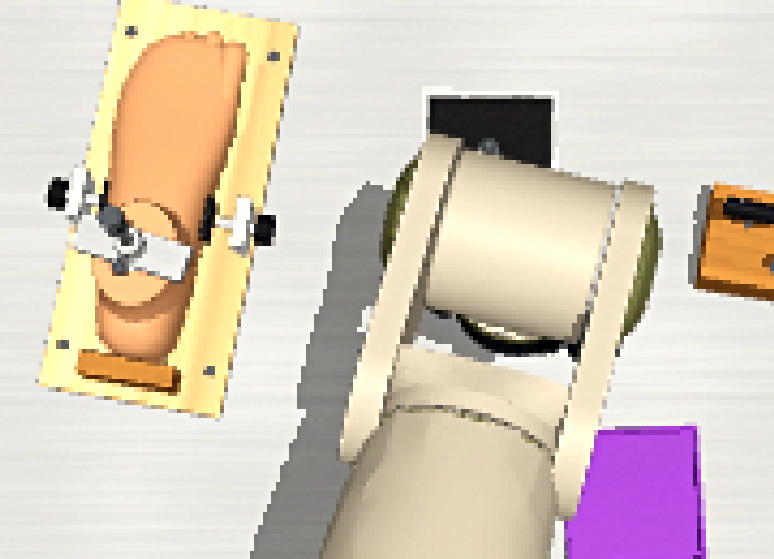

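The gauge stands upright on the ankle (side crop (158,150)), and the short bolt stands in the aluminium tray (side crop (425,428)). The medium and long bolts are untouched, and the robot is clear of everything.

```bash
python3 -c "
from rig import workorder
print(workorder.finish_job())"
```

```text
the job is handed in; nothing more can be done
None
```

I gauged the hole, put the short bolt in the aluminium parts tray, and handed the job in at about 42 s.

**Depth reading:** The hole is about 28 mm deep. The rod stopped firmly, with the force rising to 10.5 N and later 11.8 N, and a touch on the grip top gave a height of about 202 mm. That rules out the medium bolt (32 mm shank), so the short one (22 mm) is the longest that fits.

**Gauge:** It stands by itself in the hole.
- **First release:** it leaned about 1.5°, so I lifted it a few millimetres and let it drop to seat the bridge. It came out nearly upright.
- **Pressing again:** pushing down on the grip top to feel the bottom made it lean again. A second drop, from about 4 mm, left it still leaning. A third drop, from about 9 mm, fixed it.
- **Final check:** the last side view shows the rod vertical to within measuring error. I lowered the shut fingers to 202.3 mm above it and felt no contact, which fits the rod still being on the bottom. I did not press the rod again after that last drop.

**Bolts and bench:** The last side view shows the short bolt standing in the tray and the medium and long bolts in their places. I moved nothing else. In the last top view the arm hid the two remaining bolts and part of the tray, so those checks rest on the side camera alone.

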